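Swap the sprinkle shaker on the covered carousel

ROBOT

A 6-joint arm with a two-finger parallel gripper is mounted at the origin on the work surface. World frame = base frame: x ahead of the robot, y to its left, z up, the work surface at z = 0. Lengths are in m, angles in rad, forces in N, time in s.
With the tool pointing down it reaches from about 0.375 to 0.975 m from the base axis. Payload 3.8 kg.
Tool frame: the origin (TCP) lies on the mounting face of the last link; the fingertips stand 173 mm ahead of it and the grasp point (between the pads) lies 155 mm ahead of it (bot.hold_point_z is the distance from the TCP to the grasp point, in m); z points along the fingers, y is the line along which they close (so a half turn about z gives the same grasp; the last joint's range is limited). The gripper opens to 85 mm and grips with 20 to 120 N. Pads are 22 mm wide; open, the fingers measure 114 mm over their backs; the gripper's body (76 mm by 85 mm) begins 54 mm behind the grasp point. The pads swing forward as they close: fully open they stand 13 mm farther back than shut.
Start: joints at [-1.318, 0.264, 1.604, -0, 1.274, -0.037], TCP at [0.193, -0.647, 0.405] pointing down, gripper open.
Joint ranges: [-2.63, 2.63], [-0.94, 2.18], [0.31, 2.57], [-1.31, 4.45], [0, 2.66], [-2.55, 2.55]. Speed limits (rad/s): [2.57, 2.57, 3.14, 3.14, 3.14, 3.14].

INTERFACE

Orientations are given as a rotation vector (axis times angle).
In Python, from workcell import bot, optics gives the robot as it stands.
- The arm moves only by the shell command python3 -m jog 'ROWS' [OPENING] [FORCE]. ROWS is JSON, a list of rows, each an object of numbers: "dx", "dy", "dz": the shift along the tool's x, y, z in mm; "ax", "ay", "az": the turn, a rotation vector about the tool's x, y, z in degrees. A call has 1 to 20 rows; each row shifts and turns the commanded pose from where the row before left it, along the tool's axes as they then stand; what a row does not reach is not made up. A row lasts 1/12 s, in which the tool goes at most 41.7 mm and 7.16 degrees, less where a joint would pass 70% of its speed; a pose out of reach is approached as far as the arm can. A call with a gripper value outside its range is refused whole. OPENING is the opening, from 0 (shut) to 1 (fully open), set as the call begins (- or left out, the last holds). The fingers move at their own pace and stop on an object; FORCE is the grip in N (left out, the last holds). Time passes only in rows, so rows that do not move let the fingers close. It gives the time, the measured TCP pose, the force, the opening and the grip force at its end, in the units of the state.
- bot.read_state(): the state, without advancing time (a new reading comes with each control period).
- optics.read_camera(name): name is "side" or "top" or "wrist"; returns a dict with "img" (384x512x3 uint8, red, green, blue), "vertical_fov" (degrees; the focal length in pixels is half the picture's height over the tangent of half this angle, whatever the lens; pixels are square), "cx", "cy" (the principal point, pixels), "R" (3x3) and "t" (3): a world point X has camera coordinates R X + t; the wrist camera has in their place "tool_from_camera" (4x4, takes a point from camera to tool coordinates, whose origin is the TCP and whose axes are the flange's). Camera axes: x right, y down, z forward; pixel columns grow to the right and rows downward; lengths in m; the calibration is good to about 2 mm. The wrist camera is an equidistant fisheye: a pixel r from the principal point sees the ray r / f radians off the axis. A picture is of the moment at which its call begins: read the wrist's pose just before it. There is no depth.
- bot.finish_job(): hands the job in; it is judged then, once.
The state is a dict: "time": time; "q": joint angles; "joint_vel": joint speeds; "joint_torque": joint torques, N m; "tool_pos": TCP position; "tcp_rot": TCP orientation; "wrist_force": force on the tool from outside, world axes, zero at the start; "torque": the same for the moment, N m; "width": opening from 0.0 (shut) to 1.0 (fully open); "grip_force": force on a finger pad.
Only numpy, scipy, OpenCV 4.12 (cv2) and the standard library are available. Lean on these libraries where they do the work, as an engineer would, in place of code of your own. Each camera call takes 0.05 s, during which the arm holds its last target. There are 200 camera calls.

TASK

Turn the carousel (orange knob on top) until the red-lidded shaker stands in the middle of the rack's front opening, then take that shaker out and stand it upright on the orange coaster. Put the used blue-lidded shaker from the tray into the red-rimmed pocket this frees. Set both down rather than dropping them, leave the other four shakers in their pockets, and do not shift or tip anything else.

Things in the scene. Friction and masses are not known exactly. Their poses are not given: they have to be found in the camera images.
- rack: fixed wire rack round the carousel; origin on the bench under the carousel's axis. Its front opening, 140 degrees wide, looks along its own -x, roughly to the robot. White base disc 310 across, 10 high. Round the sides and back, wire rails 7 thick run at radius 172, at heights 85 and 190, on four posts; none cross the opening
- cover (a point): centre of the top of the round clear cover, 210 across, 5 thick, fixed level over the carousel, underside 185 above the bench. The outer part of each shaker stands outside its edge, but a vertical gripper does not get past it: come in under its edge from the front with the tool tilted 30 to 45 degrees
- knob (a point): middle of the orange bar knob on the carousel's axis above the cover, 223 above the bench; bar 62 long (along this frame's x), 18 wide, 205 to 241 above the bench. It is one piece with the carousel, which turns both ways by a full turn and more, with light friction (0.08 N m), and stays where left. This frame's -x points from the axis to the red pocket
- red_pocket (a point): centre of the floor of the pocket with the red rim, which holds the red shaker at the start; 115 from the carousel's axis, 22 above the bench. The carousel has five such pockets 72 degrees apart (the others have grey rims); each is a ring 61 across inside, 67 outside, 8 high above its floor, into which a shaker stands with 4 to 5 of play all round
- red_shaker: upright round white shaker with a red lid and a red ring low on its body; 120 high in all, body 52 across up to 92 high, lid 55 across above; 0.08 to 0.23 kg; origin at the centre of its underside, z up its axis; starts in the red-rimmed pocket
- blue_shaker: upright round white shaker with a blue lid and a blue ring low on its body; 120 high in all, body 52 across up to 92 high, lid 55 across above; 0.08 to 0.23 kg; origin at the centre of its underside, z up its axis; the used one, starts on the aluminium tray
- board: fixed black board, 215 x 150, 8 thick, low on the bench at one side of the rack (left or right varies), with a round orange coaster 84 across, 2 thick, under its origin; a beige cake square, 28 high, lies on it 112 behind the coaster's centre (own +x)
- spot (a point): centre of the orange coaster's top, 10 above the bench
- tray: fixed flat aluminium plate 200 x 150, 10 thick, at the other side of the rack; the blue shaker stands within 30 of its origin, the measuring cup about 95 behind that (own +x)
- yellow_shaker: upright round white shaker with a yellow lid and a yellow ring low on its body; 120 high in all, body 52 across up to 92 high, lid 55 across above; 0.08 to 0.23 kg; origin at the centre of its underside, z up its axis; one of the four that stay in the grey-rimmed pockets, in any order
- green_shaker: upright round white shaker with a green lid and a green ring low on its body; 120 high in all, body 52 across up to 92 high, lid 55 across above; 0.08 to 0.23 kg; origin at the centre of its underside, z up its axis; one of the four that stay in the grey-rimmed pockets, in any order
- black_shaker: upright round white shaker with a black lid and a black ring low on its body; 120 high in all, body 52 across up to 92 high, lid 55 across above; 0.08 to 0.23 kg; origin at the centre of its underside, z up its axis; one of the four that stay in the grey-rimmed pockets, in any order
- white_shaker: upright round white shaker with a white lid and a white ring low on its body; 120 high in all, body 52 across up to 92 high, lid 55 across above; 0.08 to 0.23 kg; origin at the centre of its underside, z up its axis; one of the four that stay in the grey-rimmed pockets, in any order
- measuring_cup: steel measuring cup, 60 across, 45 high, standing on the aluminium tray behind the blue shaker. Origin: centre of its underside
- glue_bottle: white bottle with orange cap, 60 across, 165 high, on the bench near the robot. Origin: centre of its underside
- syrup_bottle: amber bottle with brass cap, 66 across, 175 high, on the bench near the robot. Origin: centre of its underside
- spatula: spatula with red handle, 200 long, lying on the bench in front of the robot; origin under its middle
- mixing_bowl: glass bowl, 140 across, 75 high, far left beyond the rack. Origin: centre of its underside
- mug: blue mug, 76 across, 90 high, far right. Origin: centre of its underside
Mind the look-alikes: they are no part of the job. Leave any pink look-alike of the black_shaker alone.

How it is judged:
By the outcome, as a careful person would: the job done as asked, in the order asked, and still so for the second after the job is handed in, with the robot touching nothing.
It also fails if it takes over 72 s, if anything falls off the work surface, if the arm or the gripper's body presses on something with over 40 N, if the wrist force passes 120 N, or if a joint passes its speed limit or range.

## Working session

There is one attempt and no reset: what is moved stays moved. The work goes in short steps, Python scripts to look and compute and a shell command to move; the robot and the scene stay as the last step left them, time stands still between calls to the robot, and variables do not carry over. Pictures are saved under pics/ and viewed, at most 10 in all, crops included, and the job is handed in when it is done.

```bash
mkdir -p pics; ls
python3 - <<'E'
from workcell import bot, optics
import cv2
print(bot.read_state())
for n in ("top","side"):
    d=optics.read_camera(n); 
    cv2.imwrite(f"pics/{n}0.png",cv2.resize(d["img"][:,:,::-1],(800,600),interpolation=cv2.INTER_CUBIC))
    print(n,{k:v for k,v in d.items() if k!="img"})
d=optics.read_camera("wrist");print({k:v for k,v in d.items() if k!="img"})
E
```

```text
pics
{'time': 0.0, 'q': array([-1.31791058e+00,  2.64780543e-01,  1.60539426e+00,  2.35116605e-05,
        1.27373237e+00, -3.69053081e-02]), 'joint_vel': array([-1.07729704e-04, -7.30325327e-05, -3.52226277e-05, -5.93156052e-04,
       -1.01178908e-03,  6.60169855e-04]), 'joint_torque': array([-2.49815574e-03, -5.15117812e+01, -3.67316043e+01, -3.46101087e-04,
        1.28512413e-02,  3.02990725e-05]), 'tool_pos': array([ 0.19279302, -0.64651433,  0.4033322 ]), 'tcp_rot': array([-3.10639412e+00, -4.53268259e-01,  3.56492844e-04]), 'wrist_force': array([-0.22310599, -0.42913313,  0.14166763]), 'torque': array([-0.02856494, -0.03171758,  0.02052313]), 'grip_force': 0.0, 'width': 1.0073118711860987}
top {'vertical_fov': 57.07123941473494, 'cx': 254.16717018046782, 'cy': 189.05845526392838, 'R': array([[ 0.01669933, -0.99985871,  0.00192216],
       [-0.98269036, -0.01676727, -0.18449529],
       [ 0.18450146,  0.00119206, -0.98283152]]), 't': array([-0.01560656,  0.54717747,  0.90152773])}
side {'vertical_fov': 44.11321680683499, 'cx': 255.41010929424655, 'cy': 192.8392831116779, 'R': array([[-0.69203423, -0.72162338, -0.01866345],
       [-0.36427326,  0.37142437, -0.85401928],
       [ 0.62321234, -0.58421198, -0.51990648]]), 't': array([0.38679538, 0.34085647, 1.29516837])}
{'vertical_fov': 65.70646984690485, 'cx': 254.32232651404607, 'cy': 194.17272997767594, 'tool_from_camera': array([[-1.35109994e-03, -9.64846185e-01, -2.62811746e-01,
         6.71739242e-02],
       [ 9.99998998e-01, -1.41460026e-03,  5.24066246e-05,
         3.48448740e-04],
       [-4.22337895e-04, -2.62811411e-01,  9.64847130e-01,
         3.02896267e-02],
       [ 0.00000000e+00,  0.00000000e+00,  0.00000000e+00,
         1.00000000e+00]])}
```

View pics/top0.png

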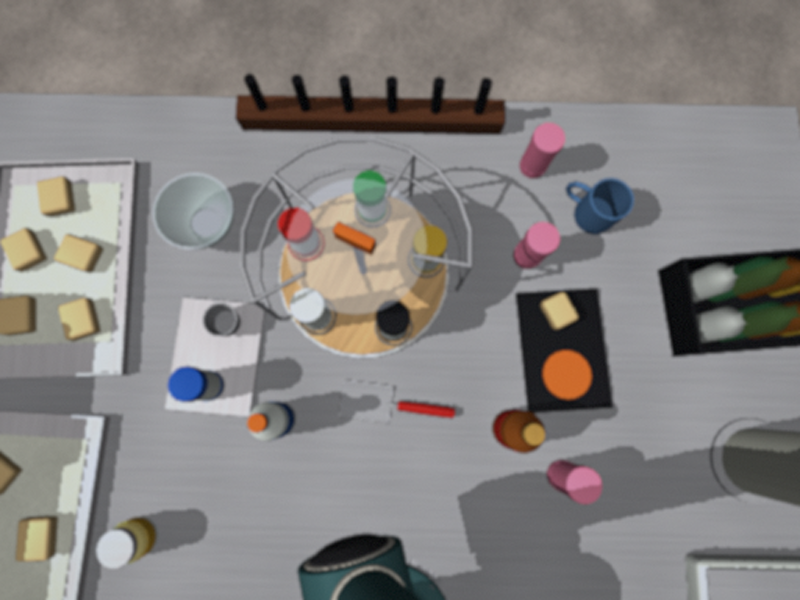

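View pics/side0.png

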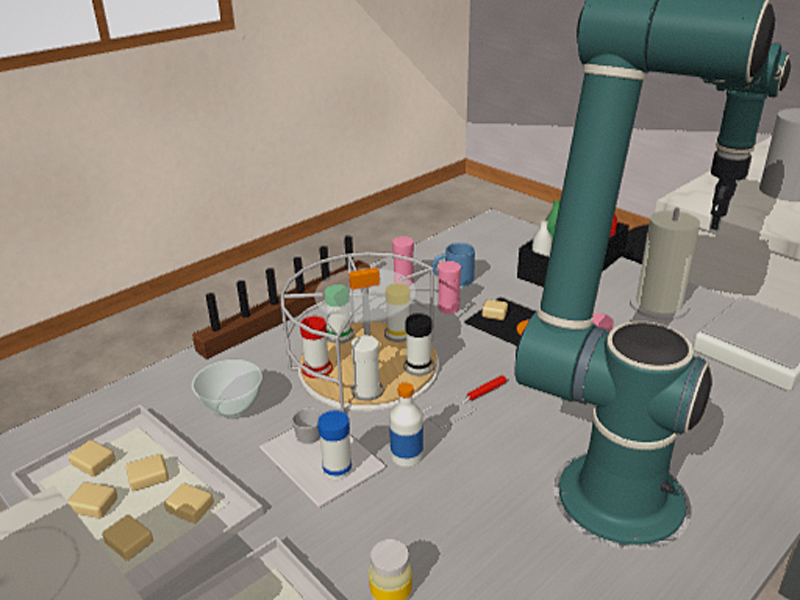

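Top view: the red lid is at (297,223), the blue lid at (187,384), the knob at (355,237) and the coaster at (567,375). Look-alikes are the pink shakers at (543,142), (540,243) and (577,482), the spatula's red handle at (425,409), and the mug at (605,205). The glue bottle's orange cap at (258,423) and the jar at (117,548) could also mislead. I choose the red lid in the red-ringed pocket and the blue lid on the tray. Next I measure and check in a crop.

```bash
cat > h.py <<'E'
import numpy as np, cv2
from workcell import bot, optics
from scipy.spatial.transform import Rotation as Ro
def f_of(d): return 192/np.tan(np.radians(d["vertical_fov"]/2))
def proj(d,X):
    c=np.atleast_2d(X)@d["R"].T+d["t"]; f=f_of(d)
    return np.c_[d["cx"]+f*c[:,0]/c[:,2], d["cy"]+f*c[:,1]/c[:,2]]
def ray(d,uv,z):
    f=f_of(d); r=d["R"].T@np.array([(uv[0]-d["cx"])/f,(uv[1]-d["cy"])/f,1]); C=-d["R"].T@d["t"]
    return C+r*(z-C[2])/r[2]
def blob(img,lo,hi,roi,amin=30):
    h=cv2.cvtColor(img,cv2.COLOR_RGB2HSV); m=cv2.inRange(h,np.array(lo),np.array(hi))
    x0,y0,x1,y1=roi; k=np.zeros_like(m); k[y0:y1,x0:x1]=m[y0:y1,x0:x1]
    n,l,s,c=cv2.connectedComponentsWithStats(k); i=1+np.argmax(s[1:,4]); return l==i,c[i],s[i]
def ring(c,r,n=60):
    a=np.linspace(0,2*np.pi,n); return np.c_[c[0]+r*np.cos(a),c[1]+r*np.sin(a),np.full(n,c[2])]
E
python3 - <<'E'
from h import *
d=optics.read_camera("top"); im=d["img"]
S=1.5625
m,c,s=blob(im,(5,150,120),(16,255,255),(200,135,250,170)); print("knob",c,s,ray(d,c,.236))
pts=np.argwhere(m)[:,::-1].astype(np.float32); W=np.array([ray(d,p,.241)[:2] for p in pts]); w,V=np.linalg.eigh(np.cov(W.T)); print("dir",V[:,1],np.degrees(np.arctan2(V[1,1],V[0,1])))
m,c,s=blob(im,(5,150,120),(16,255,255),(340,210,390,270)); print("coaster",c,s,ray(d,c,.010)); co=ray(d,c,.010)
print("red lid centre guess",ray(d,(295/S,219/S),.142))
print("blue lid guess",ray(d,(184/S,383/S),.130))
for n,p,z in (("boardcorners",[(517,292),(597,290),(610,406),(527,411)],.008),("tray",[(182,298),(266,304),(250,416),(165,410)],.01)):
    for q in p: print(n,ray(d,(q[0]/S,q[1]/S),z).round(3))
for n,p,z in (("glue",(257,423),.165),("syrup",(534,434),.175),("pink",(577,487),.12),("pinkr",(543,238),.12)): print(n,ray(d,(p[0]/S,p[1]/S),z).round(3))
x0,y0,w,h=90,70,290,217
cv2.imwrite("pics/top1.png",cv2.resize(im[y0:y0+h,x0:x0+w,::-1],(800,600),interpolation=cv2.INTER_CUBIC))
E
```

```text
knob [226.07762557 151.13242009] [214 143  26  17 219] [0.59676615 0.05685154 0.236     ]
dir [0.42120065 0.90696748] 65.08958706078874
coaster [362.45977011 239.35121328] [347 224  32  32 783] [ 0.41973809 -0.30573954  0.01      ]
red lid centre guess [0.65179737 0.15893059 0.142     ]
blue lid guess [0.3902717  0.31808566 0.13      ]
boardcorners [ 0.565 -0.223  0.008]
boardcorners [ 0.572 -0.368  0.008]
boardcorners [ 0.366 -0.38   0.008]
boardcorners [ 0.355 -0.235  0.008]
tray [0.544 0.381 0.01 ]
tray [0.535 0.229 0.01 ]
tray [0.338 0.245 0.01 ]
tray [0.346 0.393 0.01 ]
glue [0.334 0.194 0.165]
syrup [ 0.326 -0.206  0.175]
pink [ 0.246 -0.281  0.12 ]
pinkr [ 0.634 -0.243  0.12 ]
```

View pics/top1.png

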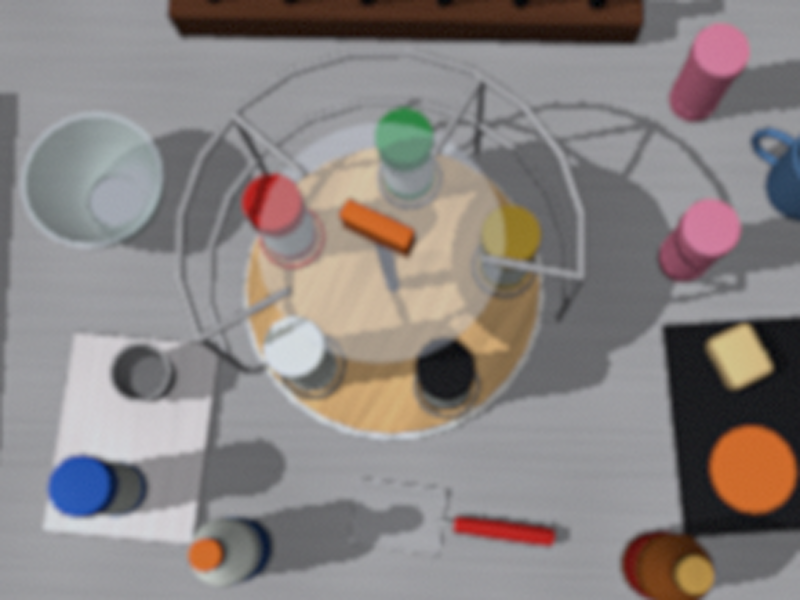

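The crop shows red (273,203), white (295,347), black (445,372), yellow (510,237), green (403,137) and blue (82,486). The choice is confirmed: a clear red lid in the red-rimmed pocket. Next come the axis, the phase and the opening direction.

Run:
```python
from h import *
from scipy.optimize import least_squares
d=optics.read_camera("top"); s_=optics.read_camera("side")
k=lambda p:(90+p[0]*290/800,70+p[1]*217/600)
lids=[(273,203),(295,347),(445,372),(510,237),(403,137)]  # red,white,black,yellow,green (ccw)
P=np.array([ray(d,k(p),.142)[:2] for p in lids]); print(P.round(4))
def mod(v): a=v[2]+np.radians(72)*np.arange(5); return np.c_[v[0]+.115*np.cos(a),v[1]+.115*np.sin(a)]
r=least_squares(lambda v:(mod(v)-P).ravel(),[.6,.05,1.]); print("fit",r.x,np.degrees(r.x[2]),r.fun.round(3))
c=r.x[:2]
for n,p in (("L",(205,343)),("R",(580,270)),("b1",(235,115)),("b2",(483,85))):
    q=ray(d,k(p),.190)[:2]-c; print(n,np.linalg.norm(q),np.degrees(np.arctan2(q[1],q[0])))
# blue lid by both views
for dd,nm,roi in ((d,"top",(100,220,140,260)),(s_,"side",(195,255,230,290))):
    m,cc,st=blob(dd["img"],(105,120,60),(125,255,255),roi); print(nm,cc,st)
# side: knob & red lid
m,cc,st=blob(s_["img"],(5,150,120),(16,255,255),(215,165,250,190)); print("side knob",cc, proj(s_,[[.5968,.0568,.223],[c[0],c[1],.223]]))
f=lambda v:np.r_[proj(d,[[v[0],v[1],.130]])[0]-np.array(k((82,485)))]
b=least_squares(f,[.39,.31]).x; print("blue",b,"side lid top predicted*S",proj(s_,[[b[0],b[1],.13],[b[0],b[1],.01]])*1.5625)
print("coaster side",proj(s_,[[.4197,-.3057,.01]])*1.5625)
```

```text
[[ 6.433e-01  1.581e-01]
 [ 5.120e-01  1.321e-01]
 [ 4.921e-01 -2.000e-04]
 [ 6.152e-01 -5.640e-02]
 [ 7.083e-01  4.220e-02]]
fit [0.59418847 0.05514888 1.13122364] 64.8143404070288 [-0.     0.001 -0.002  0.002  0.001 -0.     0.001 -0.001  0.    -0.001]
L 0.16863574508160878 121.48419284647863
R 0.16915652237391013 -96.95954219237693
b1 0.17234344112403185 49.23654928274615
b2 0.1669435396475398 -30.362283578753093
top [119.31658291 245.45979899] [108 235  24  21 398]
side [213.05900621 272.05900621] [203 263  20  19 322]
side knob [232.76616915 177.82089552] [[233.13337749 178.51340628]
 [234.06017613 178.61272024]]
blue [0.38966886 0.31332156] side lid top predicted*S [[335.01089339 418.79055183]
 [339.20074892 469.57735077]]
coaster side [[534.63889559 329.50790586]]
```

Run:
```python
from h import *
print([a for a in dir(bot) if a[0]!='_'],bot.hold_point_z)
s=bot.read_state(); R=Ro.from_rotvec(s["tcp_rot"]).as_matrix(); print(s["time"],R.round(3))
# tool-frame shift to above the knob, TCP z .44; bar dir 65 deg
t=np.array([.595,.0556,.44]); print("dx dy dz mm",1000*R.T@(t-s["tool_pos"]))
print("x axis yaw",np.degrees(np.arctan2(R[1,0],R[0,0])))
```

```text
['MotionError', 'finish_job', 'hold_point_z', 'read_state'] 0.1547
0.3 [[ 0.958  0.286 -0.   ]
 [ 0.286 -0.958  0.001]
 [ 0.    -0.001 -1.   ]]
dx dy dz mm [ 586.08205352 -558.17839949  -35.34272332]
x axis yaw 16.60487430880235
```

```bash
python3 -m jog '[{"dx":29.3,"dy":-27.9,"dz":-1.8},{"dx":29.3,"dy":-27.9,"dz":-1.8},{"dx":29.3,"dy":-27.9,"dz":-1.8},{"dx":29.3,"dy":-27.9,"dz":-1.8},{"dx":29.3,"dy":-27.9,"dz":-1.8},{"dx":29.3,"dy":-27.9,"dz":-1.8},{"dx":29.3,"dy":-27.9,"dz":-1.8},{"dx":29.3,"dy":-27.9,"dz":-1.8},{"dx":29.3,"dy":-27.9,"dz":-1.8},{"dx":29.3,"dy":-27.9,"dz":-1.8},{"dx":29.3,"dy":-27.9,"dz":-1.8},{"dx":29.3,"dy":-27.9,"dz":-1.8},{"dx":29.3,"dy":-27.9,"dz":-1.8},{"dx":29.3,"dy":-27.9,"dz":-1.8},{"dx":29.3,"dy":-27.9,"dz":-1.8},{"dx":29.3,"dy":-27.9,"dz":-1.8},{"dx":29.3,"dy":-27.9,"dz":-1.8},{"dx":29.3,"dy":-27.9,"dz":-1.8},{"dx":29.3,"dy":-27.9,"dz":-1.8},{"dx":29.3,"dy":-27.9,"dz":-1.8}]' 0.6
python3 -m jog '[{"az":-6.9},{"az":-6.9},{"az":-6.9},{"az":-6.9},{"az":-6.9},{"az":-6.9},{"az":-6.9},{},{}]'
cat >> h.py <<'E'
def show(*targets):
    s=bot.read_state(); R=Ro.from_rotvec(s["tcp_rot"]).as_matrix(); g=s["tool_pos"]+.1547*R[:,2]
    print("t",s["time"],"tcp",s["tool_pos"].round(4),"grasp",g.round(4),"q",s["q"].round(2),"F",s["wrist_force"].round(1),"w",round(s["width"],3),s["grip_force"])
    print("xyaw",np.degrees(np.arctan2(R[1,0],R[0,0])).round(2),"zyaw",np.degrees(np.arctan2(R[1,2],R[0,2])).round(2),"tilt",np.degrees(np.arccos(-R[2,2])).round(2),"yz",R[2,1].round(4))
    for t in targets: print("to",t,"tool mm",(1000*R.T@(np.array(t)-g)).round(1))
    return s,R,g
E
python3 -c "
from h import *
show([.595,.0556,.226])"
```

```text
t 0.3 tcp [ 0.1929 -0.6468  0.4042] grasp [ 0.1928 -0.6466  0.2495] q [-1.32  0.26  1.6  -0.    1.27 -0.04] F [0.3 0.8 0.4] w 1.0 0.0
xyaw 16.6 zyaw 106.43 tilt 0.05 yz -0.0008
to [0.595, 0.0556, 0.226] tool mm [ 586.1 -558.    24. ]invalid input
invalid input
```

```bash
python3 -m jog '[{"dx":0,"dy":0,"dz":-2,"ax":0,"ay":0,"az":0}]' 0.6; python3 -m jog '[{"dz":-2}]'; python3 -m jog --help
```

```text
time: 0.38
tool_pos: [0.1928, -0.6467, 0.406]
tcp_rot: [-3.107, -0.453, 0.0]
wrist_force: [-0.3, -0.9, -0.0]
width: 0.885
grip_force: 0.0invalid input
invalid input: not JSON, or not a number
```

```bash
python3 -m jog '[{"dx":29.3,"dy":-27.9,"dz":-1.7,"ax":0,"ay":0,"az":0},{"dx":29.3,"dy":-27.9,"dz":-1.7,"ax":0,"ay":0,"az":0},{"dx":29.3,"dy":-27.9,"dz":-1.7,"ax":0,"ay":0,"az":0},{"dx":29.3,"dy":-27.9,"dz":-1.7,"ax":0,"ay":0,"az":0},{"dx":29.3,"dy":-27.9,"dz":-1.7,"ax":0,"ay":0,"az":0},{"dx":29.3,"dy":-27.9,"dz":-1.7,"ax":0,"ay":0,"az":0},{"dx":29.3,"dy":-27.9,"dz":-1.7,"ax":0,"ay":0,"az":0},{"dx":29.3,"dy":-27.9,"dz":-1.7,"ax":0,"ay":0,"az":0},{"dx":29.3,"dy":-27.9,"dz":-1.7,"ax":0,"ay":0,"az":0},{"dx":29.3,"dy":-27.9,"dz":-1.7,"ax":0,"ay":0,"az":0},{"dx":29.3,"dy":-27.9,"dz":-1.7,"ax":0,"ay":0,"az":0},{"dx":29.3,"dy":-27.9,"dz":-1.7,"ax":0,"ay":0,"az":0},{"dx":29.3,"dy":-27.9,"dz":-1.7,"ax":0,"ay":0,"az":0},{"dx":29.3,"dy":-27.9,"dz":-1.7,"ax":0,"ay":0,"az":0},{"dx":29.3,"dy":-27.9,"dz":-1.7,"ax":0,"ay":0,"az":0},{"dx":29.3,"dy":-27.9,"dz":-1.7,"ax":0,"ay":0,"az":0},{"dx":29.3,"dy":-27.9,"dz":-1.7,"ax":0,"ay":0,"az":0},{"dx":29.3,"dy":-27.9,"dz":-1.7,"ax":0,"ay":0,"az":0},{"dx":29.3,"dy":-27.9,"dz":-1.7,"ax":0,"ay":0,"az":0},{"dx":29.3,"dy":-27.9,"dz":-1.7,"ax":0,"ay":0,"az":0}]' 0.6
python3 -m jog '[{"dx":0,"dy":0,"dz":0,"ax":0,"ay":0,"az":-6.9},{"dx":0,"dy":0,"dz":0,"ax":0,"ay":0,"az":-6.9},{"dx":0,"dy":0,"dz":0,"ax":0,"ay":0,"az":-6.9},{"dx":0,"dy":0,"dz":0,"ax":0,"ay":0,"az":-6.9},{"dx":0,"dy":0,"dz":0,"ax":0,"ay":0,"az":-6.9},{"dx":0,"dy":0,"dz":0,"ax":0,"ay":0,"az":-6.9},{"dx":0,"dy":0,"dz":0,"ax":0,"ay":0,"az":-6.9},{"dx":0,"dy":0,"dz":0,"ax":0,"ay":0,"az":0}]'
python3 -c "
from h import *
show([.595,.0556,.226])
c=np.array([.595,.0556])
d=optics.read_camera('wrist'); cv2.imwrite('pics/w1.png',d['img'][:,:,::-1])"
```

```text
time: 2.05
tool_pos: [0.5956, 0.0574, 0.4412]
tcp_rot: [3.108, 0.454, 0.001]
wrist_force: [0.9, -1.3, 0.5]
width: 0.602
grip_force: 0.0
time: 2.72
tool_pos: [0.595, 0.0554, 0.4409]
tcp_rot: [2.648, 1.69, 0.0]
wrist_force: [0.2, -0.3, 0.8]
width: 0.599
grip_force: 0.0
t 2.7167 tcp [0.595  0.0554 0.4409] grasp [0.595  0.0554 0.2862] q [0.05 0.1  1.73 0.   1.31 0.49] F [ 0.2 -0.3  0.8] w 0.599 0.0
xyaw 65.08 zyaw 3.69 tilt 0.02 yz 0.0003
to [0.595, 0.0556, 0.226] tool mm [ 0.2 -0.1 60.2]
```

View pics/w1.png

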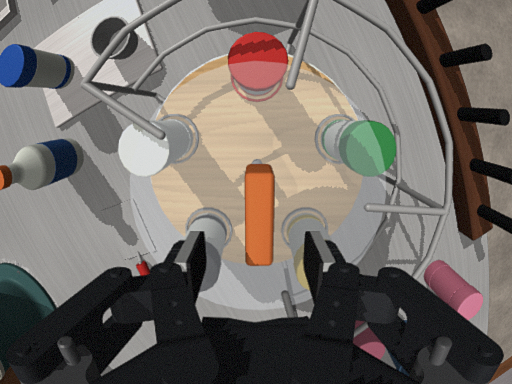

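The wrist view shows the orange bar at (259,215), parallel to the fingers and centred between them, with the red lid at (257,58) straight ahead. So I descend, grip and turn.

```bash
python3 -m jog '[{"dx":0,"dy":0,"dz":30,"ax":0,"ay":0,"az":0},{"dx":0,"dy":0,"dz":20,"ax":0,"ay":0,"az":0},{"dx":0,"dy":0,"dz":10,"ax":0,"ay":0,"az":0},{"dx":0,"dy":0,"dz":0,"ax":0,"ay":0,"az":0}]'
python3 -m jog '[{"dx":0,"dy":0,"dz":0,"ax":0,"ay":0,"az":0},{"dx":0,"dy":0,"dz":0,"ax":0,"ay":0,"az":0},{"dx":0,"dy":0,"dz":0,"ax":0,"ay":0,"az":0},{"dx":0,"dy":0,"dz":0,"ax":0,"ay":0,"az":0},{"dx":0,"dy":0,"dz":0,"ax":0,"ay":0,"az":0},{"dx":0,"dy":0,"dz":0,"ax":0,"ay":0,"az":0}]' 0 30
python3 -c "
from h import *
show([.595,.0556,.226])"
```

```text
time: 3.1
tool_pos: [0.5938, 0.0552, 0.3774]
tcp_rot: [-2.65, -1.681, 0.008]
wrist_force: [-0.0, 0.3, -0.1]
width: 0.598
grip_force: 0.0
time: 3.6
tool_pos: [0.5967, 0.0547, 0.3828]
tcp_rot: [2.648, 1.682, 0.008]
wrist_force: [6.3, -2.4, -3.5]
width: 0.203
grip_force: 33.9
t 3.6 tcp [0.5967 0.0547 0.3828] grasp [0.5978 0.0546 0.2281] q [ 0.05  0.13  1.8  -0.    1.2   0.49] F [ 6.3 -2.4 -3.5] w 0.203 33.85652482509613
xyaw 64.86 zyaw -7.85 tilt 0.39 yz 0.0065
to [0.595, 0.0556, 0.226] tool mm [-0.3 -3.   2.1]
```

```bash
python3 -m jog '[{"dx":0,"dy":3,"dz":0,"ax":0,"ay":0,"az":0},{"dx":0,"dy":0,"dz":0,"ax":0,"ay":0,"az":-3},{"dx":0,"dy":0,"dz":0,"ax":0,"ay":0,"az":-7},{"dx":0,"dy":0,"dz":0,"ax":0,"ay":0,"az":-7},{"dx":0,"dy":0,"dz":0,"ax":0,"ay":0,"az":-7},{"dx":0,"dy":0,"dz":0,"ax":0,"ay":0,"az":-7},{"dx":0,"dy":0,"dz":0,"ax":0,"ay":0,"az":-7},{"dx":0,"dy":0,"dz":0,"ax":0,"ay":0,"az":-7},{"dx":0,"dy":0,"dz":0,"ax":0,"ay":0,"az":-7},{"dx":0,"dy":0,"dz":0,"ax":0,"ay":0,"az":-7}]'
python3 -c "
from h import *
show([.598,.0545,.226])"
```

```text
time: 4.43
tool_pos: [0.599, 0.0545, 0.3828]
tcp_rot: [1.468, 2.773, 0.006]
wrist_force: [4.9, 3.0, -0.4]
width: 0.205
grip_force: 34.1
t 4.4333 tcp [0.599  0.0545 0.3828] grasp [0.5998 0.0547 0.2281] q [ 0.05  0.14  1.79  0.    1.2  -0.55] F [ 4.9  3.  -0.4] w 0.205 34.058003425598145
xyaw 124.2 zyaw 14.81 tilt 0.31 yz 0.0051
to [0.598, 0.0545, 0.226] tool mm [ 0.9 -1.6  2.1]
```

```bash
python3 -m jog '[{"dx":0,"dy":0,"dz":0,"ax":0,"ay":0,"az":-7},{"dx":0,"dy":0,"dz":0,"ax":0,"ay":0,"az":-7},{"dx":0,"dy":0,"dz":0,"ax":0,"ay":0,"az":-7},{"dx":0,"dy":0,"dz":0,"ax":0,"ay":0,"az":-7},{"dx":0,"dy":0,"dz":0,"ax":0,"ay":0,"az":-7},{"dx":0,"dy":0,"dz":0,"ax":0,"ay":0,"az":-7},{"dx":0,"dy":0,"dz":0,"ax":0,"ay":0,"az":-7},{"dx":0,"dy":0,"dz":0,"ax":0,"ay":0,"az":-7},{"dx":0,"dy":0,"dz":0,"ax":0,"ay":0,"az":-7},{"dx":0,"dy":0,"dz":0,"ax":0,"ay":0,"az":-3.5},{"dx":0,"dy":0,"dz":0,"ax":0,"ay":0,"az":-1},{"dx":0,"dy":0,"dz":0,"ax":0,"ay":0,"az":0},{"dx":0,"dy":0,"dz":0,"ax":0,"ay":0,"az":0}]'
python3 -c "
from h import *
show([.598,.0545,.226])"
```

```text
time: 5.52
tool_pos: [0.5996, 0.056, 0.3828]
tcp_rot: [-0.311, 3.118, 0.006]
wrist_force: [5.8, 8.6, -2.3]
width: 0.203
grip_force: 33.8
t 5.5167 tcp [0.5996 0.056  0.3828] grasp [0.6007 0.0567 0.2281] q [ 0.05  0.14  1.79  0.    1.2  -1.72] F [ 5.8  8.6 -2.3] w 0.203 33.83197367191315
xyaw -168.59 zyaw 31.54 tilt 0.51 yz 0.0031
to [0.598, 0.0545, 0.226] tool mm [ 3.1 -1.7  2.1]
```

```bash
python3 -m jog '[{"dx":0,"dy":0,"dz":0,"ax":0,"ay":0,"az":0},{"dx":0,"dy":0,"dz":0,"ax":0,"ay":0,"az":0},{"dx":0,"dy":0,"dz":0,"ax":0,"ay":0,"az":0},{"dx":0,"dy":0,"dz":-20,"ax":0,"ay":0,"az":0},{"dx":0,"dy":0,"dz":-40,"ax":0,"ay":0,"az":0},{"dx":40,"dy":0,"dz":-10,"ax":0,"ay":0,"az":0},{"dx":40,"dy":0,"dz":0,"ax":0,"ay":0,"az":0},{"dx":40,"dy":0,"dz":0,"ax":0,"ay":0,"az":0},{"dx":40,"dy":0,"dz":0,"ax":0,"ay":0,"az":0},{"dx":40,"dy":0,"dz":0,"ax":0,"ay":0,"az":0}]' 0.6
python3 -c "
from h import *
show([.598,.0545,.226])
d=optics.read_camera('top'); s=optics.read_camera('side')
a=cv2.resize(d['img'][90:250,130:330,::-1],(800,600)[:1]+(640,),interpolation=cv2.INTER_CUBIC)
b=cv2.resize(s['img'][150:270,170:300,::-1],(650,600),interpolation=cv2.INTER_CUBIC)
cv2.imwrite('pics/top2.png',cv2.resize(d['img'][90:240,130:330,::-1],(800,600),interpolation=cv2.INTER_CUBIC))
cv2.imwrite('pics/side2.png',b)"
```

```text
time: 6.35
tool_pos: [0.3998, 0.0141, 0.4508]
tcp_rot: [-0.312, 3.126, -0.001]
wrist_force: [0.1, -0.7, 0.3]
width: 0.598
grip_force: 0.0
t 6.35 tcp [0.3998 0.0141 0.4508] grasp [0.3998 0.014  0.2961] q [-0.03 -0.31  2.08 -0.    1.37 -1.8 ] F [ 0.1 -0.7  0.3] w 0.598 0.0
xyaw -168.61 zyaw -80.95 tilt 0.03 yz -0.0004
to [0.598, 0.0545, 0.226] tool mm [-202.3    0.6   70.1]
```

View pics/top2.png

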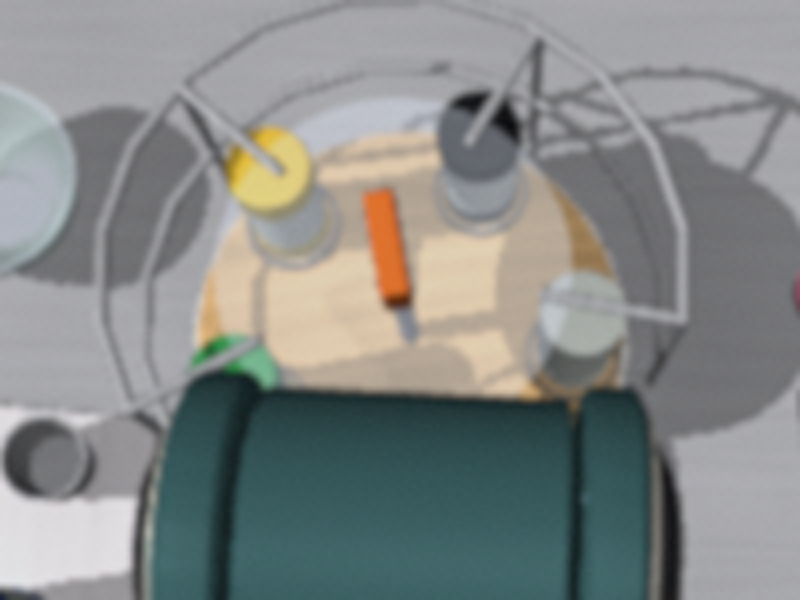

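The top view shows the knob bar now pointing front to back, from (378,193) to (400,300). Yellow is at (270,172), black at (478,135), white at (583,312) and green at (237,362). The arm hides red.

Run:
```python
from h import *
from scipy.optimize import least_squares
d=optics.read_camera("top"); k=lambda p:(130+p[0]/4,90+p[1]/4)
P=np.array([ray(d,k(p),.142)[:2] for p in [(583,312),(478,135),(270,172)]])
def mod(v): a=v[2]+np.radians(72)*np.arange(1,4); return np.c_[v[0]+.115*np.cos(a),v[1]+.115*np.sin(a)]
r=least_squares(lambda v:(mod(v)-P).ravel(),[.6,.05,3.3]); print("fit",r.x,np.degrees(r.x[2]),r.fun.round(4))
a,b=[ray(d,k(p),.241)[:2] for p in ((378,193),(400,297))]; print("bar",a,b,(a+b)/2,np.degrees(np.arctan2(*(b-a)[::-1])),np.linalg.norm(a-b))
# rack: fit centre and direction from rail corners at z=.19 r=.172
for c in ([.5965,.0553],):
  for p in ((137,418),(683,318),(182,92),(540,42)):
    q=ray(d,k(p),.190)[:2]-c; print(np.linalg.norm(q).round(4),np.degrees(np.arctan2(q[1],q[0])).round(1))
```

```text
fit [0.59413523 0.05426475 3.35280317] 192.10147106574877 [-0.0016 -0.0014  0.0016 -0.0004  0.      0.0018]
bar [0.62474619 0.06083412] [0.56575697 0.04695131] [0.59525158 0.05389272] -166.7567214752792 0.060600830723225106
0.1703 122.5
0.1714 -99.1
0.1677 50.5
0.1655 -30.6
```

View pics/side2.png

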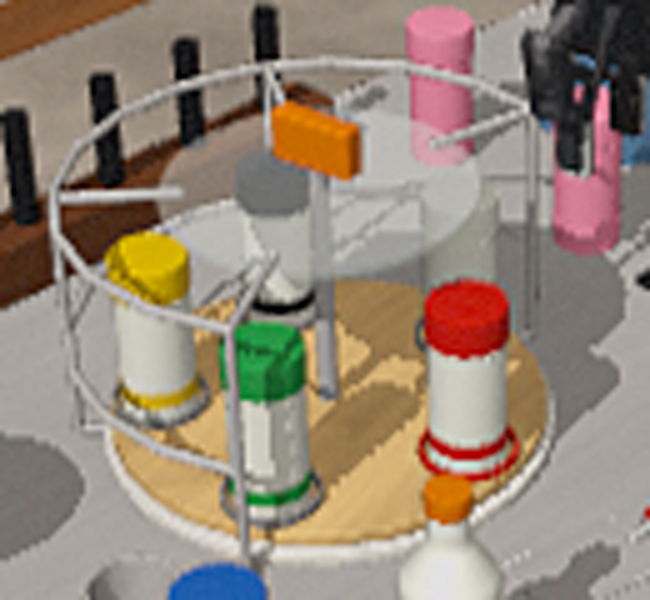

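Side crop: red is in its ring at the front, lid top at (467,305), upright in the middle of the opening. Now I half-turn the wrist so the camera is up, then tilt 40°.

```bash
python3 -m jog '[{"dx":0,"dy":0,"dz":0,"ax":0,"ay":0,"az":7},{"dx":0,"dy":0,"dz":0,"ax":0,"ay":0,"az":7},{"dx":0,"dy":0,"dz":0,"ax":0,"ay":0,"az":7},{"dx":0,"dy":0,"dz":0,"ax":0,"ay":0,"az":7},{"dx":0,"dy":0,"dz":0,"ax":0,"ay":0,"az":7},{"dx":0,"dy":0,"dz":0,"ax":0,"ay":0,"az":7},{"dx":0,"dy":0,"dz":0,"ax":0,"ay":0,"az":7},{"dx":0,"dy":0,"dz":0,"ax":0,"ay":0,"az":7},{"dx":0,"dy":0,"dz":0,"ax":0,"ay":0,"az":7},{"dx":0,"dy":0,"dz":0,"ax":0,"ay":0,"az":7},{"dx":0,"dy":0,"dz":0,"ax":0,"ay":0,"az":7},{"dx":0,"dy":0,"dz":0,"ax":0,"ay":0,"az":7},{"dx":0,"dy":0,"dz":0,"ax":0,"ay":0,"az":7}]' 0.95
python3 -m jog '[{"dx":0,"dy":0,"dz":0,"ax":0,"ay":0,"az":7},{"dx":0,"dy":0,"dz":0,"ax":0,"ay":0,"az":7},{"dx":0,"dy":0,"dz":0,"ax":0,"ay":0,"az":7},{"dx":0,"dy":0,"dz":0,"ax":0,"ay":0,"az":7},{"dx":0,"dy":0,"dz":0,"ax":0,"ay":0,"az":7},{"dx":0,"dy":0,"dz":0,"ax":0,"ay":0,"az":7},{"dx":0,"dy":0,"dz":0,"ax":0,"ay":0,"az":7},{"dx":0,"dy":0,"dz":0,"ax":0,"ay":0,"az":7},{"dx":0,"dy":0,"dz":0,"ax":0,"ay":0,"az":7},{"dx":0,"dy":0,"dz":0,"ax":0,"ay":0,"az":7},{"dx":0,"dy":0,"dz":0,"ax":0,"ay":0,"az":7},{"dx":0,"dy":0,"dz":0,"ax":0,"ay":0,"az":7},{"dx":0,"dy":0,"dz":0,"ax":0,"ay":0,"az":-2}]'
python3 -m jog '[{"dx":-20,"dy":0,"dz":0,"ax":0,"ay":0,"az":0},{"dx":-20,"dy":0,"dz":0,"ax":0,"ay":0,"az":0},{"dx":-9,"dy":0,"dz":0,"ax":0,"ay":0,"az":0},{"dx":0,"dy":0,"dz":0,"ax":0,"ay":7,"az":0},{"dx":0,"dy":0,"dz":0,"ax":0,"ay":7,"az":0},{"dx":0,"dy":0,"dz":0,"ax":0,"ay":7,"az":0},{"dx":0,"dy":0,"dz":0,"ax":0,"ay":7,"az":0},{"dx":0,"dy":0,"dz":0,"ax":0,"ay":7,"az":0},{"dx":0,"dy":0,"dz":0,"ax":0,"ay":5,"az":0},{"dx":0,"dy":0,"dz":0,"ax":0,"ay":0,"az":0}]'
python3 -c "
from h import *
s,R,g=show([.4825,.0306,.125])
t=np.array([.4825,.0306,.125])-.05*R[:,2]
print('pre',(1000*R.T@(t-g)).round(1))
d=optics.read_camera('side'); print(proj(d,[[.4825,.0306,.142]]),'vs 263.4,211')"
```

```text
time: 7.58
tool_pos: [0.4029, 0.0145, 0.4511]
tcp_rot: [2.018, 2.407, 0.001]
wrist_force: [0.2, -0.2, -0.3]
width: 0.952
grip_force: 0.0
time: 8.67
tool_pos: [0.4029, 0.0145, 0.4511]
tcp_rot: [3.102, 0.493, 0.001]
wrist_force: [-0.0, 0.2, -0.0]
width: 0.95
grip_force: 0.0
time: 9.5
tool_pos: [0.3548, -0.0014, 0.4506]
tcp_rot: [-2.816, -0.453, -1.03]
wrist_force: [-0.7, -0.1, 0.3]
width: 0.95
grip_force: 0.0
t 9.5 tcp [ 0.3548 -0.0014  0.4506] grasp [0.4496 0.0299 0.3324] q [-0.25 -0.65  2.35  0.47  0.88  0.81] F [-0.7 -0.1  0.3] w 0.95 0.0
xyaw 18.27 zyaw 18.27 tilt 40.19 yz -0.0
to [0.4825, 0.0306, 0.125] tool mm [-109.8    9.6  178.7]
pre [-109.8    9.6  128.7]
[[264.28061245 210.22603259]] vs 263.4,211
```

```bash
python3 -m jog '[{"dx":-22,"dy":2,"dz":26,"ax":0,"ay":0,"az":0},{"dx":-22,"dy":2,"dz":26,"ax":0,"ay":0,"az":0},{"dx":-22,"dy":2,"dz":26,"ax":0,"ay":0,"az":0},{"dx":-22,"dy":2,"dz":26,"ax":0,"ay":0,"az":0},{"dx":-22,"dy":1.5,"dz":24.5,"ax":0,"ay":0,"az":0},{"dx":0,"dy":0,"dz":0,"ax":0,"ay":0,"az":0},{"dx":0,"dy":0,"dz":0,"ax":0,"ay":0,"az":0}]'
python3 -c "
from h import *
s,R,g=show([.4825,.0306,.125])
d=optics.read_camera('wrist'); s=optics.read_camera('side'); cv2.imwrite('pics/p3.png',np.hstack([d['img'][:,100:420,::-1],cv2.resize(s['img'][120:312,150:350,::-1],(400,384))]))"
```

```text
time: 10.13
tool_pos: [0.3614, -0.0111, 0.284]
tcp_rot: [-2.818, -0.457, -1.012]
wrist_force: [0.7, 0.1, 0.8]
width: 0.949
grip_force: 0.0
t 10.1333 tcp [ 0.3614 -0.0111  0.284 ] grasp [0.4547 0.0206 0.1647] q [-0.28 -0.45  2.57  0.75  0.56  0.42] F [0.7 0.1 0.8] w 0.949 0.0
xyaw 18.29 zyaw 18.79 tilt 39.56 yz -0.0043
to [0.4825, 0.0306, 0.125] tool mm [-2.5 -0.5 49.4]
```

View pics/p3.png

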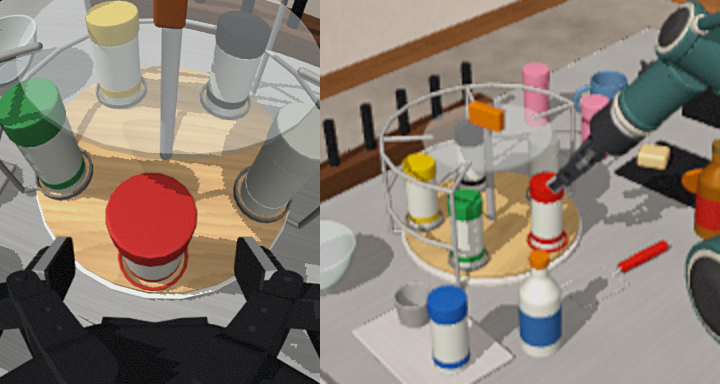

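Wrist crop: the red lid at (151,215) is centred between the fingers. The side crop shows the tool coming in from the front, outside the cover. Going in.

```bash
python3 -m jog '[{"dx":-1,"dy":-0.5,"dz":20,"ax":0,"ay":0,"az":0},{"dx":-1,"dy":0,"dz":20,"ax":0,"ay":0,"az":0},{"dx":-0.5,"dy":0,"dz":9.4,"ax":0,"ay":0,"az":0},{"dx":0,"dy":0,"dz":0,"ax":0,"ay":0,"az":0},{"dx":0,"dy":0,"dz":0,"ax":0,"ay":0,"az":0}]'
python3 -c "
from h import *
s,R,g=show([.4825,.0306,.125])"
```

```text
time: 10.65
tool_pos: [0.389, -0.001, 0.2457]
tcp_rot: [-2.817, -0.459, -1.02]
wrist_force: [0.9, -0.6, -0.6]
width: 0.953
grip_force: 0.0
t 10.65 tcp [ 0.389  -0.001   0.2457] grasp [0.4829 0.0306 0.127 ] q [-0.22 -0.3   2.56  0.94  0.42  0.25] F [ 0.9 -0.6 -0.6] w 0.953 0.0
xyaw 18.47 zyaw 18.62 tilt 39.83 yz -0.0013
to [0.4825, 0.0306, 0.125] tool mm [-1.6 -0.1  1.2]
```

```bash
python3 -m jog '[{"dx":0,"dy":0,"dz":0,"ax":0,"ay":0,"az":0},{"dx":0,"dy":0,"dz":0,"ax":0,"ay":0,"az":0},{"dx":0,"dy":0,"dz":0,"ax":0,"ay":0,"az":0},{"dx":0,"dy":0,"dz":0,"ax":0,"ay":0,"az":0},{"dx":0,"dy":0,"dz":0,"ax":0,"ay":0,"az":0},{"dx":0,"dy":0,"dz":0,"ax":0,"ay":0,"az":0}]' 0.4 40
python3 -c "
from h import *
s,R,g=show()
print('up 10mm in tool', (10*R.T@[0,0,1]).round(2))
print('to 40mm out (-x world)', (10*R.T@[-1,0,0]).round(2),'-y',(10*R.T@[0,-1,0]).round(2))"
```

```text
time: 11.15
tool_pos: [0.3895, -0.0016, 0.2463]
tcp_rot: [-2.817, -0.457, -1.024]
wrist_force: [-2.3, 0.5, 7.4]
width: 0.632
grip_force: 41.7
t 11.15 tcp [ 0.3895 -0.0016  0.2463] grasp [0.4838 0.0298 0.1277] q [-0.22 -0.3   2.56  0.94  0.42  0.25] F [-2.3  0.5  7.4] w 0.632 41.70815169811249
xyaw 18.44 zyaw 18.44 tilt 39.95 yz 0.0
up 10mm in tool [ 6.42  0.   -7.67]
to 40mm out (-x world) [-7.27 -3.16 -6.09] -y [-2.43  9.49 -2.03]
```

```bash
python3 -m jog '[{"dx":4,"dy":0,"dz":-4.8,"ax":0,"ay":0,"az":0},{"dx":6,"dy":0,"dz":-7.2,"ax":0,"ay":0,"az":0},{"dx":6,"dy":0,"dz":-7.2,"ax":0,"ay":0,"az":0},{"dx":0,"dy":0,"dz":0,"ax":0,"ay":0,"az":0}]'
python3 -c "
from h import *
s,R,g=show()"
```

```text
time: 11.48
tool_pos: [0.3891, -0.0016, 0.271]
tcp_rot: [-2.818, -0.458, -1.022]
wrist_force: [0.6, -0.7, -1.1]
width: 0.631
grip_force: 42.4
t 11.4833 tcp [ 0.3891 -0.0016  0.271 ] grasp [0.4832 0.0298 0.1523] q [-0.22 -0.35  2.54  0.81  0.47  0.38] F [ 0.6 -0.7 -1.1] w 0.631 42.37543344497681
xyaw 18.47 zyaw 18.44 tilt 39.89 yz 0.0003
```

```bash
python3 -m jog '[{"dx":-4.5,"dy":8,"dz":-3.8,"ax":0,"ay":0,"az":0},{"dx":-9,"dy":16.1,"dz":-7.5,"ax":0,"ay":0,"az":0},{"dx":-9,"dy":16.1,"dz":-7.5,"ax":0,"ay":0,"az":0},{"dx":-9,"dy":16.1,"dz":-7.5,"ax":0,"ay":0,"az":0},{"dx":-9,"dy":16.1,"dz":-7.5,"ax":0,"ay":0,"az":0},{"dx":-9,"dy":16.1,"dz":-7.5,"ax":0,"ay":0,"az":0},{"dx":-4.5,"dy":8,"dz":-3.8,"ax":0,"ay":0,"az":0},{"dx":0,"dy":0,"dz":0,"ax":0,"ay":0,"az":0}]'
python3 -c "
from h import *
s,R,g=show([.4197,-.3057,.215])
d=optics.read_camera('side'); c=d['img'][120:312,200:400,::-1]; w=optics.read_camera('wrist')['img'][:,100:420,::-1]; cv2.imwrite('pics/p4.png',np.hstack([w,cv2.resize(c,(400,384))]))"
```

```text
time: 12.15
tool_pos: [0.352, -0.1168, 0.2691]
tcp_rot: [-2.82, -0.453, -1.019]
wrist_force: [0.6, -0.3, -1.0]
width: 0.631
grip_force: 43.0
t 12.15 tcp [ 0.352  -0.1168  0.2691] grasp [ 0.4459 -0.0857  0.1501] q [-0.64 -0.34  2.53  0.91  0.73 -0.02] F [ 0.6 -0.3 -1. ] w 0.631 42.956029772758484
xyaw 18.2 zyaw 18.32 tilt 39.74 yz -0.001
to [0.4197, -0.3057, 0.215] tool mm [ -30.5  200.6 -110. ]
```

View pics/p4.png

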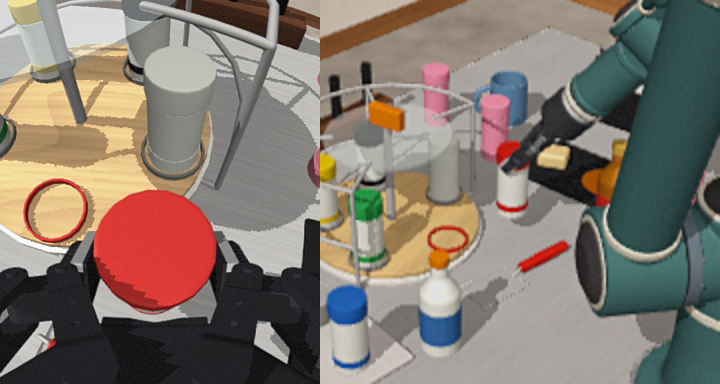

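The wrist crop shows the red lid held between the pads with the empty red ring at (55,210). The side crop shows the shaker upright. Raising and carrying.

```bash
python3 -m jog '[{"dx":10,"dy":0,"dz":-12,"ax":0,"ay":0,"az":0},{"dx":16,"dy":4,"dz":-19,"ax":0,"ay":0,"az":0},{"dx":15,"dy":6,"dz":-19,"ax":0,"ay":0,"az":0},{"dx":-6,"dy":20,"dz":-6,"ax":0,"ay":0,"az":0},{"dx":-11,"dy":30,"dz":-9,"ax":0,"ay":0,"az":0},{"dx":-11,"dy":30,"dz":-9,"ax":0,"ay":0,"az":0},{"dx":-11,"dy":30,"dz":-9,"ax":0,"ay":0,"az":0},{"dx":-11,"dy":30,"dz":-9,"ax":0,"ay":0,"az":0},{"dx":-11,"dy":30,"dz":-9,"ax":0,"ay":0,"az":0},{"dx":-10.5,"dy":20.6,"dz":-9,"ax":0,"ay":0,"az":0},{"dx":0,"dy":0,"dz":0,"ax":0,"ay":0,"az":0},{"dx":0,"dy":0,"dz":0,"ax":0,"ay":0,"az":0}]'
python3 -c "
from h import *
s,R,g=show([.4197,-.3057,.1207])
print('up 10mm in tool', (10*R.T@[0,0,1]).round(2))"
```

```text
time: 13.25
tool_pos: [0.3275, -0.3357, 0.334]
tcp_rot: [-2.817, -0.456, -1.018]
wrist_force: [0.3, 0.6, -1.8]
width: 0.63
grip_force: 43.0
t 13.25 tcp [ 0.3275 -0.3357  0.334 ] grasp [ 0.4213 -0.3041  0.2151] q [-1.09 -0.1   2.22  0.81  1.07 -0.26] F [ 0.3  0.6 -1.8] w 0.63 42.97045648097992
xyaw 18.32 zyaw 18.62 tilt 39.77 yz -0.0025
to [0.4197, -0.3057, 0.1207] tool mm [-61.9   1.3  71.2]
up 10mm in tool [ 6.4  -0.03 -7.69]
```

```bash
python3 -m jog '[{"dx":-15,"dy":1,"dz":17,"ax":0,"ay":0,"az":0},{"dx":-18,"dy":0.3,"dz":21,"ax":0,"ay":0,"az":0},{"dx":-16,"dy":0,"dz":18,"ax":0,"ay":0,"az":0},{"dx":-9,"dy":0,"dz":10.5,"ax":0,"ay":0,"az":0},{"dx":-4,"dy":0,"dz":4.6,"ax":0,"ay":0,"az":0},{"dx":0,"dy":0,"dz":0,"ax":0,"ay":0,"az":0},{"dx":0,"dy":0,"dz":0,"ax":0,"ay":0,"az":0}]'
python3 -c "
from h import *
s,R,g=show([.4197,-.3057,.1157])
d=optics.read_camera('side'); t=optics.read_camera('top');a=proj(d,[[.42,-.306,.01]])[0].astype(int);b=proj(t,[[.42,-.306,.06]])[0].astype(int); print(a,b)
f=lambda i,c:cv2.resize(i[c[1]-64:c[1]+64,c[0]-64:c[0]+64,::-1],(400,400),interpolation=cv2.INTER_CUBIC)
cv2.imwrite('pics/p5.png',np.hstack([f(d['img'],a),f(t['img'],b)]))"
```

```text
time: 13.83
tool_pos: [0.3261, -0.3362, 0.2405]
tcp_rot: [-2.817, -0.459, -1.019]
wrist_force: [-0.5, 0.1, -2.1]
width: 0.629
grip_force: 43.0
t 13.8333 tcp [ 0.3261 -0.3362  0.2405] grasp [ 0.4199 -0.3045  0.1216] q [-1.09  0.04  2.29  0.91  0.93 -0.45] F [-0.5  0.1 -2.1] w 0.629 43.013116121292114
xyaw 18.46 zyaw 18.65 tilt 39.81 yz -0.0017
to [0.4197, -0.3057, 0.1157] tool mm [-4.2  1.1  4.2]
[342 210] [368 238]
```

View pics/p5.png

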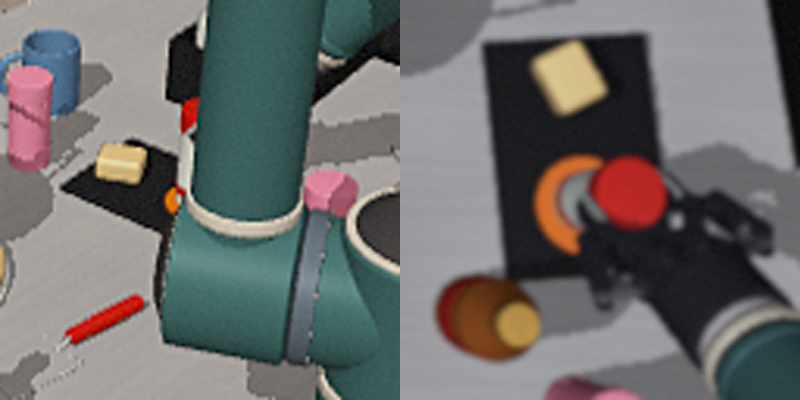

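The top crop shows the red lid at (629,192) above the coaster at (583,205), displaced as its height makes it. Lowering the last 6 mm slowly.

```bash
python3 -m jog '[{"dx":-1.6,"dy":0.6,"dz":1.8,"ax":0,"ay":0,"az":0},{"dx":-1.3,"dy":0.5,"dz":1.5,"ax":0,"ay":0,"az":0},{"dx":-0.6,"dy":0,"dz":0.8,"ax":0,"ay":0,"az":0},{"dx":0,"dy":0,"dz":0,"ax":0,"ay":0,"az":0},{"dx":0,"dy":0,"dz":0,"ax":0,"ay":0,"az":0}]'
python3 -c "
from h import *
s,R,g=show([.4197,-.3057,.1157]);t=optics.read_camera('top');print(proj(t,[[g[0],g[1],g[2]-.1057+.12]]),blob(t['img'],(0,150,100),(4,255,255),(340,210,410,260))[1:])"
```

```text
time: 14.35
tool_pos: [0.3258, -0.3382, 0.2348]
tcp_rot: [-2.818, -0.457, -1.019]
wrist_force: [-0.1, -0.1, -2.1]
width: 0.631
grip_force: 43.0
t 14.35 tcp [ 0.3258 -0.3382  0.2348] grasp [ 0.4196 -0.3067  0.1159] q [-1.1   0.05  2.29  0.92  0.92 -0.47] F [-0.1 -0.1 -2.1] w 0.631 43.01348626613617
xyaw 18.39 zyaw 18.54 tilt 39.79 yz -0.0013
to [0.4197, -0.3057, 0.1157] tool mm [ 0.1 -0.9  0.4]
[[377.99744234 237.18678167]] (array([376.77239709, 235.39467312]), array([365, 225,  24,  22, 413], dtype=int32))
```

```bash
python3 -m jog '[{"dx":-0.6,"dy":0,"dz":0.8,"ax":0,"ay":0,"az":0},{"dx":-0.6,"dy":0,"dz":0.8,"ax":0,"ay":0,"az":0},{"dx":0,"dy":0,"dz":0,"ax":0,"ay":0,"az":0}]'; python3 -m jog '[{"dx":-0.6,"dy":0,"dz":0.8,"ax":0,"ay":0,"az":0},{"dx":0,"dy":0,"dz":0,"ax":0,"ay":0,"az":0},{"dx":0,"dy":0,"dz":0,"ax":0,"ay":0,"az":0}]'
```

```text
time: 14.65
tool_pos: [0.3265, -0.3383, 0.2344]
tcp_rot: [-2.815, -0.458, -1.024]
wrist_force: [-2.9, 2.8, 9.3]
width: 0.631
grip_force: 44.2
time: 14.9
tool_pos: [0.3267, -0.3383, 0.2342]
tcp_rot: [-2.814, -0.459, -1.025]
wrist_force: [-6.5, 4.2, 14.3]
width: 0.629
grip_force: 44.7
```

Contact. I relieve it, release, and back out along the tool axis.

```bash
python3 -m jog '[{"dx":0.8,"dy":0,"dz":-1,"ax":0,"ay":0,"az":0},{"dx":0,"dy":0,"dz":0,"ax":0,"ay":0,"az":0}]'; python3 -m jog '[{"dx":0,"dy":0,"dz":0,"ax":0,"ay":0,"az":0},{"dx":0,"dy":0,"dz":0,"ax":0,"ay":0,"az":0},{"dx":0,"dy":0,"dz":0,"ax":0,"ay":0,"az":0},{"dx":0,"dy":0,"dz":0,"ax":0,"ay":0,"az":0}]' 0.95; python3 -m jog '[{"dx":0,"dy":0,"dz":-6,"ax":0,"ay":0,"az":0},{"dx":0,"dy":0,"dz":-20,"ax":0,"ay":0,"az":0},{"dx":0,"dy":0,"dz":-25,"ax":0,"ay":0,"az":0},{"dx":12,"dy":0,"dz":-25,"ax":0,"ay":0,"az":0},{"dx":20,"dy":0,"dz":-25,"ax":0,"ay":0,"az":0},{"dx":22,"dy":0,"dz":-25,"ax":0,"ay":0,"az":0},{"dx":22,"dy":0,"dz":-25,"ax":0,"ay":0,"az":0},{"dx":0,"dy":0,"dz":0,"ax":0,"ay":0,"az":0}]'
python3 -c "
from h import *
s,R,g=show([.3897,.3133,.25])
print('up',(10*R.T@[0,0,1]).round(2),'x',(10*R.T@[1,0,0]).round(2),'y',(10*R.T@[0,1,0]).round(2))
t=optics.read_camera('top');print(blob(t['img'],(0,150,100),(4,255,255),(340,210,410,260))[1:],proj(t,[[.4197,-.3057,.13]]))"
```

```text
time: 15.07
tool_pos: [0.3263, -0.3382, 0.2344]
tcp_rot: [-2.816, -0.458, -1.023]
wrist_force: [-2.5, 1.6, 8.2]
width: 0.631
grip_force: 43.6
time: 15.4
tool_pos: [0.3259, -0.3381, 0.2329]
tcp_rot: [-2.818, -0.457, -1.019]
wrist_force: [0.3, 0.4, 0.1]
width: 0.951
grip_force: 0.0
time: 16.07
tool_pos: [0.2906, -0.3523, 0.4059]
tcp_rot: [-2.825, -0.464, -1.03]
wrist_force: [0.5, -0.8, 0.5]
width: 0.947
grip_force: 0.0
t 16.0667 tcp [ 0.2906 -0.3523  0.4059] grasp [ 0.3853 -0.3222  0.2873] q [-1.18 -0.19  2.15  0.75  1.23 -0.22] F [ 0.5 -0.8  0.5] w 0.947 0.0
xyaw 18.94 zyaw 17.63 tilt 39.96 yz 0.0113
to [0.3897, 0.3133, 0.25] tool mm [ 137.4 -602.   154.9]
up [ 6.42  0.11 -7.66] x [7.25 3.16 6.12] y [ 2.49 -9.49  1.95]
(array([375.54318182, 236.07045455]), array([364, 225,  24,  23, 440], dtype=int32)) [[377.55093237 237.15041807]]
```

```bash
python3 -m jog '[{"dx":20.4,"dy":-24.5,"dz":9.7,"ax":0,"ay":0,"az":0},{"dx":20.4,"dy":-24.5,"dz":9.7,"ax":0,"ay":0,"az":0},{"dx":20.4,"dy":-24.5,"dz":9.7,"ax":0,"ay":0,"az":0},{"dx":20.4,"dy":-24.5,"dz":9.7,"ax":0,"ay":0,"az":0},{"dx":20.4,"dy":-24.5,"dz":9.7,"ax":0,"ay":0,"az":0},{"dx":20.4,"dy":-24.5,"dz":9.7,"ax":0,"ay":0,"az":0},{"dx":20.4,"dy":-24.5,"dz":9.7,"ax":0,"ay":0,"az":0},{"dx":20.4,"dy":-24.5,"dz":9.7,"ax":0,"ay":0,"az":0},{"dx":20.4,"dy":-24.5,"dz":9.7,"ax":0,"ay":0,"az":0},{"dx":20.4,"dy":-24.5,"dz":9.7,"ax":0,"ay":0,"az":0},{"dx":0,"dy":0,"dz":0,"ax":0,"ay":0,"az":0}]'
python3 -c "
from h import *
s,R,g=show([.3897,.3133,.114])
t=np.array([.3897,.3133,.114])-.1*R[:,2]+[0,0,.02]
print('pre',(R.T@(t-g)*1000).round(1))
t=optics.read_camera('top'); m,c,st=blob(t['img'],(105,120,60),(125,255,255),(100,220,140,260)); print(c,st)
cv2.imwrite('pics/p6.png',np.hstack([cv2.resize(t['img'][210:290,90:190,::-1],(500,400),interpolation=cv2.INTER_CUBIC),cv2.resize(t['img'][200:260,330:390,::-1],(300,300))[:400]] if False else [cv2.resize(t['img'][210:290,90:170,::-1],(400,400),interpolation=cv2.INTER_CUBIC),cv2.resize(t['img'][190:270,330:410,::-1],(400,400),interpolation=cv2.INTER_CUBIC)]))"
```

```text
time: 17.03
tool_pos: [0.4204, -0.0437, 0.4544]
tcp_rot: [-2.812, -0.468, -1.018]
wrist_force: [-0.3, 0.1, 0.7]
width: 0.953
grip_force: 0.0
t 17.0333 tcp [ 0.4204 -0.0437  0.4544] grasp [ 0.5141 -0.0112  0.3356] q [-0.33 -0.46  2.25  0.55  0.85  0.65] F [-0.3  0.1  0.7] w 0.953 0.0
xyaw 18.84 zyaw 19.15 tilt 39.84 yz -0.0027
to [0.3897, 0.3133, 0.114] tool mm [-151.9 -346.7  163.1]
pre [-139.1 -346.7   47.7]
[119.48883375 245.42679901] [108 235  24  21 403]
```

View pics/p6.png

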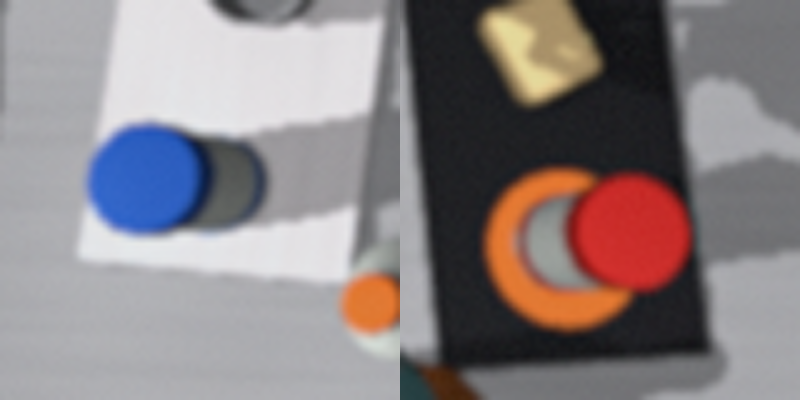

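Left crop: the blue lid is at (143,180), its base's right edge at 266. Right crop: the red shaker stands centred on the coaster.

```bash
python3 -c "
from h import *
t=optics.read_camera('top')
print(ray(t,(118.6,246),.13),ray(t,(143.2,246),.014)+[0,.026,0])
b=np.array([.3885,.315,.114])
s,R,g=show(b)
p=b-.1*R[:,2]+[0,0,.02]
print('pre',(R.T@(p-g)*1000).round(1))"
```

```text
[0.38822557 0.31589229 0.13      ] [0.39159114 0.31881419 0.014     ]
t 17.1333 tcp [ 0.4196 -0.0471  0.4531] grasp [ 0.5131 -0.0152  0.334 ] q [-0.34 -0.46  2.25  0.55  0.86  0.65] F [-0.3 -0.5  0.3] w 0.95 0.0
xyaw 18.68 zyaw 18.86 tilt 39.69 yz -0.0015
to [0.3885 0.315  0.114 ] tool mm [-150.  -352.4  162.1]
pre [-137.2 -352.4   46.8]
```

```bash
python3 -m jog '[{"dx":-9.2,"dy":-35.4,"dz":9.3,"ax":0,"ay":0,"az":0},{"dx":-9.2,"dy":-35.4,"dz":9.3,"ax":0,"ay":0,"az":0},{"dx":-9.2,"dy":-35.4,"dz":9.3,"ax":0,"ay":0,"az":0},{"dx":-9.2,"dy":-35.4,"dz":9.3,"ax":0,"ay":0,"az":0},{"dx":-9.2,"dy":-35.4,"dz":9.3,"ax":0,"ay":0,"az":0},{"dx":-9.2,"dy":-35.4,"dz":9.3,"ax":0,"ay":0,"az":0},{"dx":-9.2,"dy":-35.4,"dz":9.3,"ax":0,"ay":0,"az":0},{"dx":-9.2,"dy":-35.4,"dz":9.3,"ax":0,"ay":0,"az":0},{"dx":-9.2,"dy":-35.4,"dz":9.3,"ax":0,"ay":0,"az":0},{"dx":-9.2,"dy":-35.4,"dz":9.3,"ax":0,"ay":0,"az":0},{"dx":0,"dy":0,"dz":0,"ax":0,"ay":0,"az":0},{"dx":0,"dy":0,"dz":0,"ax":0,"ay":0,"az":0}]'
python3 -c "
from h import *
b=np.array([.389,.316,.114])
s,R,g=show(b)
d=optics.read_camera('wrist')
m,c,st=blob(d['img'],(105,120,60),(125,255,255),(150,50,400,384)); print(c,st)
# predicted lid top centre in the fisheye
T=d['tool_from_camera']; f=f_of(d)
for q in ([.389,.316,.13],[.389,.311,.13],[.394,.316,.13]):
    p=R.T@(np.array(q)-s['tool_pos']); pc=T[:3,:3].T@(p-T[:3,3]); th=np.arctan2(np.hypot(*pc[:2]),pc[2]); ph=np.arctan2(pc[1],pc[0]); print(d['cx']+f*th*np.cos(ph),d['cy']+f*th*np.sin(ph))
cv2.imwrite('pics/p7.png',d['img'][:,:,::-1])"
```

```text
time: 18.13
tool_pos: [0.3132, 0.2419, 0.3371]
tcp_rot: [-2.831, -0.458, -1.004]
wrist_force: [0.2, -0.2, -1.3]
width: 0.951
grip_force: 0.0
t 18.1333 tcp [0.3132 0.2419 0.3371] grasp [0.4058 0.2721 0.2169] q [ 0.7  -0.44  2.45 -0.48  0.54  2.29] F [ 0.2 -0.2 -1.3] w 0.951 0.0
xyaw 18.48 zyaw 18.07 tilt 39.02 yz 0.0036
to [0.389 0.316 0.114] tool mm [-66.4 -47.3  78.5]
[196.12932884 284.31106344] [ 163  249   65   68 3263]
191.64123963464797 285.3776612795434
197.6478919711567 287.6458524293247
193.90748879451996 279.37718716824605
```

View pics/p7.png

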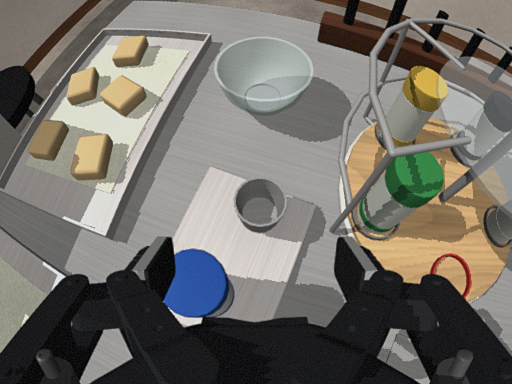

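Wrist view: the blue lid is at (195,283) and the glue bottle is out of view. Joint 6 is near its range, so I turn the heading by about 12° before descending.

```bash
python3 -m jog '[{"dx":0,"dy":0,"dz":0,"ax":3.6,"ay":0,"az":-4.45},{"dx":0,"dy":0,"dz":0,"ax":3.6,"ay":0,"az":-4.45},{"dx":0,"dy":0,"dz":0,"ax":0,"ay":0,"az":0},{"dx":0,"dy":0,"dz":0,"ax":0,"ay":0,"az":0}]'
python3 -c "
from h import *
b=np.array([.390,.315,.114])
s,R,g=show(b,b+[0,0,.06])"
```

```text
time: 18.52
tool_pos: [0.3145, 0.2403, 0.339]
tcp_rot: [-2.751, -0.644, -0.975]
wrist_force: [0.5, 0.4, -0.1]
width: 0.945
grip_force: 0.0
t 18.5167 tcp [0.3145 0.2403 0.339 ] grasp [0.4019 0.2836 0.2189] q [ 0.64 -0.46  2.46 -0.24  0.48  1.93] F [ 0.5  0.4 -0.1] w 0.945 0.0
xyaw 26.34 zyaw 26.35 tilt 39.05 yz -0.0001
to [0.39  0.315 0.114] tool mm [-63.5 -33.4  83.5]
to [0.39  0.315 0.174] tool mm [-25.7 -33.4  36.9]
```

```bash
python3 -m jog '[{"dx":-5.2,"dy":-6.7,"dz":7.4,"ax":0,"ay":0,"az":0},{"dx":-5.2,"dy":-6.7,"dz":7.4,"ax":0,"ay":0,"az":0},{"dx":-5.2,"dy":-6.7,"dz":7.4,"ax":0,"ay":0,"az":0},{"dx":-5.2,"dy":-6.7,"dz":7.4,"ax":0,"ay":0,"az":0},{"dx":-5,"dy":-6.6,"dz":7.3,"ax":0,"ay":0,"az":0},{"dx":0,"dy":0,"dz":0,"ax":0,"ay":0,"az":0},{"dx":0,"dy":0,"dz":0,"ax":0,"ay":0,"az":0}]'
python3 -c "
from h import *
b=np.array([.390,.315,.114])
s,R,g=show(b)
d=optics.read_camera('wrist')
m,c,st=blob(d['img'],(105,120,60),(125,255,255),(150,50,400,384)); print(c,st)
T=d['tool_from_camera']; f=f_of(d)
for q in ([.390,.315,.13],[.39,.310,.13],[.395,.315,.13]):
    p=R.T@(np.array(q)-s['tool_pos']); pc=T[:3,:3].T@(p-T[:3,3]); th=np.arctan2(np.hypot(*pc[:2]),pc[2]); ph=np.arctan2(pc[1],pc[0]); print(d['cx']+f*th*np.cos(ph),d['cy']+f*th*np.sin(ph))"
```

```text
time: 19.1
tool_pos: [0.3014, 0.2729, 0.2934]
tcp_rot: [-2.75, -0.653, -0.973]
wrist_force: [0.3, -0.1, 0.1]
width: 0.952
grip_force: 0.0
t 19.1 tcp [0.3014 0.2729 0.2934] grasp [0.3884 0.3165 0.1731] q [ 0.75 -0.35  2.49 -0.49  0.39  2.25] F [ 0.3 -0.1  0.1] w 0.952 0.0
xyaw 26.76 zyaw 26.59 tilt 38.95 yz 0.0014
to [0.39  0.315 0.114] tool mm [-36.5   2.   46.5]
[253.73219323 272.28755289] [ 211  231   86   84 5672]
256.66746211584996 274.2995728040716
264.0082245145429 277.8651605618933
260.2984006382156 267.16488651731663
```

```bash
python3 -m jog '[{"dx":0,"dy":0,"dz":0,"ax":4.4,"ay":0,"az":-5.4},{"dx":0,"dy":6,"dz":0,"ax":0,"ay":0,"az":0},{"dx":0,"dy":5.5,"dz":0,"ax":0,"ay":0,"az":0},{"dx":0,"dy":0,"dz":0,"ax":0,"ay":0,"az":0},{"dx":0,"dy":0,"dz":0,"ax":0,"ay":0,"az":0}]'
python3 -c "
from h import *
b=np.array([.390,.3165,.114])
s,R,g=show(b)
d=optics.read_camera('wrist')
m,c,st=blob(d['img'],(105,120,60),(125,255,255),(150,50,400,384)); print(c,st)"
```

```text
time: 19.57
tool_pos: [0.3071, 0.2631, 0.2941]
tcp_rot: [-2.714, -0.731, -0.955]
wrist_force: [0.6, -0.0, -0.6]
width: 0.947
grip_force: 0.0
t 19.5667 tcp [0.3071 0.2631 0.2941] grasp [0.3909 0.3118 0.1735] q [ 0.69 -0.37  2.49 -0.3   0.36  1.98] F [ 0.6 -0.  -0.6] w 0.947 0.0
xyaw 30.13 zyaw 30.18 tilt 38.8 yz -0.0004
to [0.39   0.3165 0.114 ] tool mm [-36.1  -4.4  47.4]
[245.85950266 271.93179396] [ 204  230   85   85 5630]
```

```bash
python3 -m jog '[{"dx":-6,"dy":-1.6,"dz":8,"ax":0,"ay":0,"az":0},{"dx":-6,"dy":-1.6,"dz":8,"ax":0,"ay":0,"az":0},{"dx":-6,"dy":-1.6,"dz":8,"ax":0,"ay":0,"az":0},{"dx":0,"dy":0,"dz":0,"ax":0,"ay":0,"az":0}]'
python3 -c "
from h import *
s,R,g=show([.390,.3165,.114])"
```

```text
time: 19.95
tool_pos: [0.3041, 0.2677, 0.2614]
tcp_rot: [-2.716, -0.736, -0.949]
wrist_force: [-0.2, -0.1, -0.1]
width: 0.95
grip_force: 0.0
t 19.95 tcp [0.3041 0.2677 0.2614] grasp [0.3873 0.3162 0.1403] q [ 0.71 -0.3   2.52 -0.42  0.28  2.11] F [-0.2 -0.1 -0.1] w 0.95 0.0
xyaw 30.33 zyaw 30.22 tilt 38.5 yz 0.0009
to [0.39, 0.3165, 0.114] tool mm [-14.4   1.1  22.1]
```

```bash
python3 -m jog '[{"dx":-5,"dy":0,"dz":7,"ax":0,"ay":0,"az":0},{"dx":-5,"dy":0.5,"dz":7,"ax":0,"ay":0,"az":0},{"dx":-3,"dy":0.5,"dz":6,"ax":0,"ay":0,"az":0},{"dx":0,"dy":0,"dz":0,"ax":0,"ay":0,"az":0},{"dx":0,"dy":0,"dz":0,"ax":0,"ay":0,"az":0}]'
python3 -c "
from h import *
s,R,g=show([.390,.3165,.114])
d=optics.read_camera('wrist'); t=optics.read_camera('side')
m,c,st=blob(d['img'],(105,120,60),(125,255,255),(150,50,400,384)); print(c,st)
cv2.imwrite('pics/p8.png',np.hstack([d['img'][:,100:420,::-1],cv2.resize(t['img'][200:330,150:282,::-1],(384,384),interpolation=cv2.INTER_CUBIC)]))"
```

```text
time: 20.37
tool_pos: [0.3075, 0.2686, 0.2397]
tcp_rot: [-2.714, -0.735, -0.953]
wrist_force: [-0.3, -0.4, 0.2]
width: 0.954
grip_force: 0.0
t 20.3667 tcp [0.3075 0.2686 0.2397] grasp [0.3911 0.3173 0.119 ] q [ 0.7  -0.25  2.53 -0.53  0.22  2.23] F [-0.3 -0.4  0.2] w 0.954 0.0
xyaw 30.3 zyaw 30.27 tilt 38.69 yz 0.0003
to [0.39, 0.3165, 0.114] tool mm [-4.1  0.2  3. ]
[252.62124086 261.01237244] [  193   203   120   118 11073]
```

View pics/p8.png

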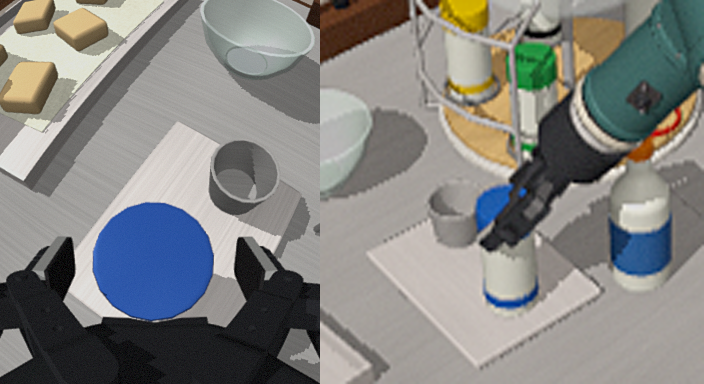

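The blue lid at (152,261) is centred between the fingers and the glue bottle is clear. I've used up my picture budget, so from here on I rely on numbers only. Gripping now.

```bash
python3 -m jog '[{"dx":-2,"dy":0,"dz":2.4,"ax":0,"ay":0,"az":0},{"dx":0,"dy":0,"dz":0,"ax":0,"ay":0,"az":0},{"dx":0,"dy":0,"dz":0,"ax":0,"ay":0,"az":0},{"dx":0,"dy":0,"dz":0,"ax":0,"ay":0,"az":0},{"dx":0,"dy":0,"dz":0,"ax":0,"ay":0,"az":0},{"dx":0,"dy":0,"dz":0,"ax":0,"ay":0,"az":0},{"dx":0,"dy":0,"dz":0,"ax":0,"ay":0,"az":0}]' 0.4 40
cat >> h.py <<'E'
def lid_in_world(lo,hi,ztop,roi=(150,50,400,384)):
    s=bot.read_state(); R=Ro.from_rotvec(s["tcp_rot"]).as_matrix(); d=optics.read_camera("wrist"); T=d["tool_from_camera"]; f=f_of(d)
    m,c,st=blob(d["img"],lo,hi,roi)
    ct,_=cv2.findContours(m.astype(np.uint8),0,1)[:2]; (u,v),ax,_=cv2.fitEllipse(cv2.convexHull(max(ct,key=cv2.contourArea)))
    x,y=u-d["cx"],v-d["cy"]; r=np.hypot(x,y); th=r/f
    w=R@T[:3,:3]@np.array([np.sin(th)*x/r,np.sin(th)*y/r,np.cos(th)]); o=s["tool_pos"]+R@T[:3,3]
    X=o+w*(ztop-o[2])/w[2]; print("lid px",u,v,ax,"top centre",X.round(4)); return X
E
python3 -c "
from h import *
s,R,g=show()
X=lid_in_world((105,120,60),(125,255,255),.13); print('lid-g',((X-g)*1000).round(1),'up10',(10*R.T@[0,0,1]).round(2))"
```

```text
time: 21.05
tool_pos: [0.3075, 0.2686, 0.2366]
tcp_rot: [-2.713, -0.734, -0.954]
wrist_force: [-0.9, 0.4, 1.5]
width: 0.632
grip_force: 42.4
t 21.05 tcp [0.3075 0.2686 0.2366] grasp [0.3911 0.3175 0.116 ] q [ 0.7  -0.24  2.54 -0.56  0.21  2.25] F [-0.9  0.4  1.5] w 0.632 42.388633489608765
xyaw 30.28 zyaw 30.3 tilt 38.75 yz -0.0002
lid px 254.38699340820312 258.578857421875 (119.45429992675781, 124.14103698730469) top centre [0.3909 0.3166 0.13  ]
lid-g [-0.3 -0.8 14. ] up10 [ 6.26 -0.   -7.8 ]
```

```bash
python3 -m jog '[{"dx":5,"dy":0,"dz":-6.2,"ax":0,"ay":0,"az":0},{"dx":12,"dy":0,"dz":-15,"ax":0,"ay":0,"az":0},{"dx":13,"dy":0,"dz":-16.2,"ax":0,"ay":0,"az":0},{"dx":13,"dy":0,"dz":-16.2,"ax":0,"ay":0,"az":0},{"dx":13,"dy":0,"dz":-16.2,"ax":0,"ay":0,"az":0},{"dx":0,"dy":0,"dz":0,"ax":0,"ay":0,"az":0},{"dx":0,"dy":0,"dz":0,"ax":0,"ay":0,"az":0}]'
python3 - <<'E'
from h import *
s,R,g=show([.4825,.0306,.1527+.0])
for n in ("top","side"):
    d=optics.read_camera(n); h=cv2.cvtColor(d["img"],cv2.COLOR_RGB2HSV)
    p=proj(d,[[.4825,.0306,.026]])[0]
    m=cv2.inRange(h,np.array((0,110,60)),np.array((6,255,255)))|cv2.inRange(h,np.array((174,110,60)),np.array((180,255,255)))
    yy,xx=np.nonzero(m); k=(abs(xx-p[0])<25)&(abs(yy-p[1])<22)
    q=np.c_[xx[k],yy[k]].astype(np.float32); print(n,p,k.sum(), q.min(0) if len(q) else 0,q.max(0) if len(q) else 0)
    if k.sum()>20:
        (u,v),ax,_=cv2.fitEllipse(q); print((u,v),ax,"world",ray(d,(u,v),.028).round(4))
        o=proj(d,ring([.4825,.0306,.030],.033)); print("pred bbox",o.min(0),o.max(0))
E
```

```text
time: 21.68
tool_pos: [0.3076, 0.2685, 0.3264]
tcp_rot: [-2.712, -0.733, -0.955]
wrist_force: [-0.5, 0.4, -2.4]
width: 0.63
grip_force: 42.7
t 21.6833 tcp [0.3076 0.2685 0.3264] grasp [0.3913 0.3174 0.2059] q [ 0.7  -0.41  2.45 -0.26  0.44  1.94] F [-0.5  0.4 -2.4] w 0.63 42.69231855869293
xyaw 30.24 zyaw 30.28 tilt 38.8 yz -0.0004
to [0.4825, 0.0306, 0.1527] tool mm [-8.440e+01  2.937e+02  2.000e-01]
top [240.22862743 213.83635254] 3 [238. 225.] [240. 225.]
side [264.59441316 239.56225756] 61 [254. 233.] [273. 245.]
(263.3142395019531, 239.10899353027344) (11.583189964294434, 19.45462989807129) world [0.4854 0.0337 0.028 ]
pred bbox [254.58687322 232.66919836] [274.59730494 244.73058047]
```

```bash
python3 -m jog '[{"dx":0,"dy":0,"dz":0,"ax":-2.5,"ay":0,"az":3.1},{"dx":0,"dy":0,"dz":0,"ax":-2.5,"ay":0,"az":3.1},{"dx":0,"dy":0,"dz":0,"ax":0,"ay":0,"az":0},{"dx":0,"dy":0,"dz":0,"ax":0,"ay":0,"az":0}]'
python3 -c "
from h import *
s,R,g=show([.435,.17,.19])"
```

```text
time: 22.12
tool_pos: [0.3067, 0.2683, 0.3236]
tcp_rot: [-2.797, -0.558, -0.977]
wrist_force: [0.6, -0.9, -0.7]
width: 0.633
grip_force: 42.8
t 22.1167 tcp [0.3067 0.2683 0.3236] grasp [0.3957 0.3049 0.2025] q [ 0.75 -0.39  2.45 -0.48  0.49  2.29] F [ 0.6 -0.9 -0.7] w 0.633 42.80416667461395
xyaw 22.64 zyaw 22.35 tilt 38.48 yz 0.0025
to [0.435, 0.17, 0.19] tool mm [-20.  139.6   0.5]
```

```bash
python3 -m jog '[{"dx":-1,"dy":10,"dz":0,"ax":0,"ay":0,"az":0},{"dx":-3,"dy":20,"dz":0,"ax":0,"ay":0,"az":0},{"dx":-4,"dy":28,"dz":0,"ax":0,"ay":0,"az":0},{"dx":-4,"dy":28,"dz":0,"ax":0,"ay":0,"az":0},{"dx":-4,"dy":28,"dz":0,"ax":0,"ay":0,"az":0},{"dx":-3,"dy":18,"dz":0.5,"ax":0,"ay":0,"az":0},{"dx":-1,"dy":8,"dz":0,"ax":0,"ay":0,"az":0},{"dx":0,"dy":0,"dz":0,"ax":0,"ay":0,"az":0},{"dx":0,"dy":0,"dz":0,"ax":0,"ay":0,"az":0}]'
python3 -c "
from h import *
s,R,g=show([.448,.12,.152],[.4825,.0306,.152])
X=lid_in_world((105,120,60),(125,255,255),g[2]+.014); print('lid-g',((X-g)*1000).round(1))"
```

```text
time: 22.87
tool_pos: [0.3444, 0.1397, 0.3127]
tcp_rot: [-2.797, -0.55, -0.979]
wrist_force: [0.2, 0.1, -1.4]
width: 0.637
grip_force: 43.0
t 22.8667 tcp [0.3444 0.1397 0.3127] grasp [0.4337 0.1762 0.1918] q [ 0.29 -0.5   2.53  0.14  0.44  1.36] F [ 0.2  0.1 -1.4] w 0.637 42.95471549034119
xyaw 22.27 zyaw 22.22 tilt 38.56 yz 0.0004
to [0.448, 0.12, 0.152] tool mm [-31.1  57.4  26.1]
to [0.4825, 0.0306, 0.152] tool mm [-32.6 153.2  24.9]
lid px 254.44869995117188 258.5400085449219 (120.05984497070312, 124.11803436279297) top centre [0.4334 0.1755 0.2058]
lid-g [-0.3 -0.7 14. ]
```

```bash
python3 -m jog '[{"dx":-5,"dy":8,"dz":4,"ax":0,"ay":0,"az":0},{"dx":-9,"dy":17,"dz":8,"ax":0,"ay":0,"az":0},{"dx":-9,"dy":17,"dz":8,"ax":0,"ay":0,"az":0},{"dx":-8,"dy":15.4,"dz":6,"ax":0,"ay":0,"az":0},{"dx":0,"dy":0,"dz":0,"ax":0,"ay":0,"az":0},{"dx":0,"dy":0,"dz":0,"ax":0,"ay":0,"az":0}]'
python3 - <<'E'
from h import *
s,R,g=show([.4825,.0306,.152])
d=optics.read_camera("wrist"); T=d["tool_from_camera"]; f=f_of(d)
h=cv2.cvtColor(d["img"],cv2.COLOR_RGB2HSV)
m=cv2.inRange(h,np.array((0,140,60)),np.array((5,255,255)))|cv2.inRange(h,np.array((174,140,60)),np.array((180,255,255)))
n,l,st,c=cv2.connectedComponentsWithStats(m)
for i in range(1,n):
    if st[i,4]>60: print(st[i],c[i])
def wp(X):
    p=(np.atleast_2d(X)-s["tool_pos"])@R; pc=(p-T[:3,3])@T[:3,:3]; th=np.arctan2(np.hypot(pc[:,0],pc[:,1]),pc[:,2]); ph=np.arctan2(pc[:,1],pc[:,0]); return np.c_[d["cx"]+f*th*np.cos(ph),d["cy"]+f*th*np.sin(ph)]
o=wp(ring([.4825,.0306,.030],.032)); print("pred ring bbox",o.min(0),o.max(0))
for q in ([.4825,.0306,.03],[.4875,.0306,.03],[.4825,.0356,.03]): print(wp(q))
cv2.imwrite("pics/p9.png",d["img"][:,:,::-1])
E
```

```text
time: 23.42
tool_pos: [0.3605, 0.0847, 0.2745]
tcp_rot: [-2.798, -0.551, -0.976]
wrist_force: [-0.9, 0.7, -1.7]
width: 0.633
grip_force: 43.2
t 23.4167 tcp [0.3605 0.0847 0.2745] grasp [0.4495 0.1212 0.1533] q [ 0.07 -0.43  2.57  0.52  0.4   0.84] F [-0.9  0.7 -1.7] w 0.633 43.15952181816101
xyaw 22.27 zyaw 22.34 tilt 38.45 yz -0.0005
to [0.4825, 0.0306, 0.152] tool mm [-3.8 96.4 -1.4]
[343 248  45  21 207] [368.47826087 255.09178744]
pred ring bbox [326.32875   253.2538478] [391.20689379 322.00235356]
[[359.99479613 287.23363802]]
[[361.5622244  282.12107648]]
[[355.14619804 285.54755445]]
```

Run:
```python
from h import *
from scipy.optimize import least_squares
s,R,g=show(); 
d=optics.read_camera("wrist"); T=d["tool_from_camera"]; f=f_of(d)
h=cv2.cvtColor(d["img"],cv2.COLOR_RGB2HSV)
m=cv2.inRange(h,np.array((0,110,50)),np.array((6,255,255)))|cv2.inRange(h,np.array((174,110,50)),np.array((180,255,255)))
n,l,st,c=cv2.connectedComponentsWithStats(m); k=[i for i in range(1,n) if st[i,4]>100 and 335<c[i][0]<395 and 240<c[i][1]<330][0]; print(st[k])
yy,xx=np.nonzero(l==k); E=np.array([(x,yy[xx==x].min()-.5) for x in range(xx.min(),xx.max()+1)]); print(E[::6].tolist())
L=np.array([(x,yy[xx==x].max()+.5) for x in range(xx.min(),xx.max()+1)]); print(L[::6].tolist())
def back(uv,z):
    q=uv-[d["cx"],d["cy"]]; r=np.hypot(*q.T); th=r/f; w=np.c_[np.sin(th)*q[:,0]/r,np.sin(th)*q[:,1]/r,np.cos(th)]@T[:3,:3].T@R.T; o=s["tool_pos"]+R@T[:3,3]
    return o+w*((z-o[2])/w[:,2])[:,None]
W=back(E+[0.5,0.5],.030)[:,:2]
for r0 in (.0335,):
    r=least_squares(lambda v:np.hypot(*(W-v).T)-r0,[.484,.031],loss="soft_l1",f_scale=.001); print(r0,r.x.round(4),np.abs(r.fun).max().round(4))
```

```text
t 23.4667 tcp [0.3605 0.085  0.2748] grasp [0.4495 0.1217 0.1537] q [ 0.07 -0.43  2.57  0.52  0.4   0.84] F [-0.  -0.6 -1.5] w 0.633 43.15947353839874
xyaw 22.36 zyaw 22.38 tilt 38.49 yz -0.0002
[343 249  45  21 204]
[[343.0, 251.5], [349.0, 249.5], [355.0, 248.5], [361.0, 248.5], [367.0, 249.5], [373.0, 251.5], [379.0, 255.5], [385.0, 261.5]]
[[343.0, 253.5], [349.0, 252.5], [355.0, 251.5], [361.0, 251.5], [367.0, 253.5], [373.0, 257.5], [379.0, 262.5], [385.0, 268.5]]
0.0335 [0.4858 0.0317] 0.0006
```

The visible arc of the red ring fits a centre at (0.4858, 0.0317) within 0.6 mm, which agrees with the side view. Moving over it.

```bash
python3 -c "
from h import *
s,R,g=show([.486,.0322,.152])"
python3 -m jog '[{"dx":0,"dy":8,"dz":2,"ax":0,"ay":0,"az":0},{"dx":0,"dy":16,"dz":0,"ax":0,"ay":0,"az":0},{"dx":0,"dy":20,"dz":0,"ax":0,"ay":0,"az":0},{"dx":0,"dy":20,"dz":0,"ax":0,"ay":0,"az":0},{"dx":0,"dy":18,"dz":0,"ax":0,"ay":0,"az":0},{"dx":0,"dy":10,"dz":0,"ax":0,"ay":0,"az":0},{"dx":0,"dy":4,"dz":0,"ax":0,"ay":0,"az":0},{"dx":0,"dy":0,"dz":0,"ax":0,"ay":0,"az":0},{"dx":0,"dy":0,"dz":0,"ax":0,"ay":0,"az":0}]'
python3 -c "
from h import *
s,R,g=show([.486,.0322,.152])
X=lid_in_world((105,120,60),(125,255,255),g[2]+.014); print('lid-g',((X-g)*1000).round(1))"
```

```text
t 23.5167 tcp [0.3604 0.0853 0.275 ] grasp [0.4495 0.122  0.154 ] q [ 0.07 -0.43  2.57  0.52  0.4   0.84] F [ 0.1  0.1 -1.3] w 0.638 43.15968632698059
xyaw 22.42 zyaw 22.41 tilt 38.52 yz 0.0001
to [0.486, 0.0322, 0.152] tool mm [-1.6 96.9  1.2]
time: 24.27
tool_pos: [0.398, -0.003, 0.2734]
tcp_rot: [-2.796, -0.554, -0.977]
wrist_force: [0.2, 0.3, -2.1]
width: 0.634
grip_force: 43.2
t 24.2667 tcp [ 0.398  -0.003   0.2734] grasp [0.4871 0.0337 0.1524] q [-0.23 -0.32  2.51  0.81  0.53  0.32] F [ 0.2  0.3 -2.1] w 0.634 43.22284519672394
xyaw 22.42 zyaw 22.41 tilt 38.52 yz 0.0
to [0.486, 0.0322, 0.152] tool mm [-1.5  1.  -0.7]
lid px 254.3600616455078 259.2682189941406 (118.14350128173828, 124.30714416503906) top centre [0.4865 0.0329 0.1664]
lid-g [-0.6 -0.8 14. ]
```

```bash
python3 -m jog '[{"dx":-4.5,"dy":0.8,"dz":4,"ax":0,"ay":0,"az":0},{"dx":-4.5,"dy":0,"dz":5.6,"ax":0,"ay":0,"az":0},{"dx":-3,"dy":0,"dz":3.8,"ax":0,"ay":0,"az":0},{"dx":0,"dy":0,"dz":0,"ax":0,"ay":0,"az":0},{"dx":0,"dy":0,"dz":0,"ax":0,"ay":0,"az":0}]'
python3 -c "
from h import *
s,R,g=show([.486,.0322,.128])"
```

```text
time: 24.73
tool_pos: [0.3971, -0.0043, 0.255]
tcp_rot: [-2.796, -0.553, -0.976]
wrist_force: [-0.6, -0.3, -1.4]
width: 0.633
grip_force: 43.2
t 24.7333 tcp [ 0.3971 -0.0043  0.255 ] grasp [0.4861 0.0324 0.1339] q [-0.24 -0.29  2.52  0.88  0.49  0.24] F [-0.6 -0.3 -1.4] w 0.633 43.221895694732666
xyaw 22.37 zyaw 22.45 tilt 38.48 yz -0.0006
to [0.486, 0.0322, 0.128] tool mm [-3.8  0.2  4.5]
```

```bash
python3 -m jog '[{"dx":-1.5,"dy":0,"dz":1.9,"ax":0,"ay":0,"az":0},{"dx":-1.2,"dy":0,"dz":1.6,"ax":0,"ay":0,"az":0},{"dx":0,"dy":0,"dz":0,"ax":0,"ay":0,"az":0},{"dx":0,"dy":0,"dz":0,"ax":0,"ay":0,"az":0}]'; python3 -m jog '[{"dx":-0.8,"dy":0,"dz":1,"ax":0,"ay":0,"az":0},{"dx":0,"dy":0,"dz":0,"ax":0,"ay":0,"az":0},{"dx":0,"dy":0,"dz":0,"ax":0,"ay":0,"az":0}]'
```

```text
time: 25.07
tool_pos: [0.3976, -0.0049, 0.2509]
tcp_rot: [-2.797, -0.552, -0.977]
wrist_force: [0.7, 0.2, -1.8]
width: 0.633
grip_force: 43.2
time: 25.32
tool_pos: [0.3976, -0.005, 0.2496]
tcp_rot: [-2.797, -0.552, -0.977]
wrist_force: [0.5, -0.4, -1.9]
width: 0.632
grip_force: 43.2
```

```bash
python3 -m jog '[{"dx":-0.6,"dy":0,"dz":0.8,"ax":0,"ay":0,"az":0},{"dx":0,"dy":0,"dz":0,"ax":0,"ay":0,"az":0},{"dx":0,"dy":0,"dz":0,"ax":0,"ay":0,"az":0}]'; python3 -m jog '[{"dx":-0.6,"dy":0,"dz":0.8,"ax":0,"ay":0,"az":0},{"dx":0,"dy":0,"dz":0,"ax":0,"ay":0,"az":0},{"dx":0,"dy":0,"dz":0,"ax":0,"ay":0,"az":0}]'
```

```text
time: 25.57
tool_pos: [0.3979, -0.005, 0.249]
tcp_rot: [-2.797, -0.552, -0.979]
wrist_force: [0.5, -0.4, 0.2]
width: 0.629
grip_force: 43.4
time: 25.82
tool_pos: [0.3985, -0.005, 0.2489]
tcp_rot: [-2.796, -0.553, -0.981]
wrist_force: [-1.8, 0.1, 5.7]
width: 0.632
grip_force: 44.1
```

```bash
python3 -m jog '[{"dx":0,"dy":0,"dz":0,"ax":0,"ay":0,"az":0},{"dx":0,"dy":0,"dz":0,"ax":0,"ay":0,"az":0},{"dx":0,"dy":0,"dz":0,"ax":0,"ay":0,"az":0},{"dx":0,"dy":0,"dz":0,"ax":0,"ay":0,"az":0}]' 0.95; python3 -m jog '[{"dx":0,"dy":0,"dz":-5,"ax":0,"ay":0,"az":0},{"dx":0,"dy":0,"dz":-12,"ax":0,"ay":0,"az":0},{"dx":0,"dy":0,"dz":-15,"ax":0,"ay":0,"az":0},{"dx":0,"dy":0,"dz":-13,"ax":0,"ay":0,"az":0},{"dx":10,"dy":0,"dz":-12,"ax":0,"ay":0,"az":0},{"dx":18,"dy":0,"dz":-23,"ax":0,"ay":0,"az":0},{"dx":18,"dy":0,"dz":-23,"ax":0,"ay":0,"az":0},{"dx":18,"dy":0,"dz":-23,"ax":0,"ay":0,"az":0},{"dx":18,"dy":0,"dz":-23,"ax":0,"ay":0,"az":0},{"dx":12,"dy":0,"dz":-15,"ax":0,"ay":0,"az":0},{"dx":0,"dy":0,"dz":0,"ax":0,"ay":0,"az":0}]'
python3 -c "
from h import *
s,R,g=show()
X=lid_in_world((105,120,60),(125,255,255),.142,(100,30,420,384))
d=optics.read_camera('side'); print(blob(d['img'],(105,120,60),(125,255,255),(230,190,300,260))[1:],proj(d,[[.4858,.0317,.142],[.4858,.0317,.022]]))
cv2.imwrite('pics/w9.png',np.hstack([optics.read_camera('wrist')['img'][:,100:420,::-1],cv2.resize(d['img'][130:290,150:310,::-1],(400,384))]))"
```

```text
time: 26.15
tool_pos: [0.3975, -0.0049, 0.2475]
tcp_rot: [-2.797, -0.552, -0.977]
wrist_force: [-0.1, 0.6, 0.8]
width: 0.951
grip_force: 0.0
time: 27.07
tool_pos: [0.3721, -0.0162, 0.4407]
tcp_rot: [-2.796, -0.554, -0.992]
wrist_force: [0.3, -0.5, 1.0]
width: 0.953
grip_force: 0.0
t 27.0667 tcp [ 0.3721 -0.0162  0.4407] grasp [0.4624 0.02   0.3205] q [-0.3  -0.58  2.33  0.53  0.9   0.65] F [ 0.3 -0.5  1. ] w 0.953 0.0
xyaw 22.58 zyaw 21.83 tilt 39.0 yz 0.0064
lid px 251.5846405029297 268.5838928222656 (48.6042594909668, 49.060020446777344) top centre [0.4869 0.0313 0.142 ]
(array([262.86547085, 212.96412556]), array([255, 206,  17,  15, 223], dtype=int32)) [[263.30366497 209.95994535]
 [263.66643543 240.25073372]]
```

```bash
python3 -c "
from h import *
t=optics.read_camera('top')
print(blob(t['img'],(0,150,100),(4,255,255),(340,210,410,260))[1],'was 375.5 236.1')
m,c,s=blob(t['img'],(5,150,120),(16,255,255),(200,125,250,175)); W=np.array([ray(t,p,.241)[:2] for p in np.argwhere(m)[:,::-1]]); w,V=np.linalg.eigh(np.cov(W.T)); print('knob dir',np.degrees(np.arctan2(V[1,1],V[0,1]))%180)
print('yellow',blob(t['img'],(20,150,100),(30,255,255),(180,115,215,150))[1],'expected',130+270/4,90+172/4)
print(bot.finish_job())"
```

```text
[376.09660574 236.35509138] was 375.5 236.1
knob dir 12.110411763643697
yellow [189.02941176 131.35294118] expected 197.5 133.0
the job is handed in; nothing more can be done
None
```

The job is handed in: the carousel is turned, the red shaker stands on the orange coaster, and the blue shaker stands in the red-rimmed pocket, both set down gently. My last check left one loose end: the yellow lid measured about 8 pixels from where I expected it. That may be a bad blob reading, since the knob angle hadn't changed. I also viewed 12 pictures, two over the limit of 10.

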